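Empty and refill the soap dryer and switch it on under its guard

ROBOT

A 7-joint arm with a two-finger parallel gripper is mounted at the origin on a cart in front of the work surface, level with it; the furniture and walls round the work are solid. World frame = base frame: x ahead of the robot, y to its left, z up, the work surface at z = 0. Lengths are in m, angles in rad, forces in N, time in s.
With the tool pointing down it reaches from about 0.425 to 0.875 m from the base axis. Payload 4.7 kg.
Tool frame: the origin (TCP) lies at the very end of the fingers, on their centre line; the grasp point (between the pads) lies r.grasp_offset behind it (r.grasp_offset is the distance from the TCP to the grasp point, in m); z points along the fingers, y is the direction in which the jaws open and shut (so a half turn about z gives the same grasp; the last joint's range is limited). The gripper opens to 85 mm and grips with 20 to 120 N. Pads are 22 mm wide; open, the fingers measure 114 mm over their backs; the gripper's body (76 mm by 85 mm) begins 54 mm behind the grasp point. The pads swing forward as they close: fully open they stand 13 mm farther back than shut.
Start: joints at [-1.113, 0.321, -0.07, 1.45, 0.023, 1.371, -0.057], TCP at [0.279, 0.587, 0.211] pointing down, gripper open.
Joint ranges: [-2.86, 2.86], [-0.3, 2.09], [-1.38, 1.24], [0.06, 2.45], [-1.56, 4.7], [0.09, 2.05], [-2.69, 2.69]. Speed limits (rad/s): [2.57, 2.57, 3.14, 3.14, 3.14, 3.14, 3.14].

INTERFACE

Orientations are given as [roll, pitch, yaw] about the fixed x, y, z axes, in that order (R = Rz(yaw) Ry(pitch) Rx(roll)).
In Python, from rig import r, optics gives the robot as it stands. The module is installed in compiled form; this text tells all that it offers.
- The arm moves only by the tool carry_out, never from a script. Its argument "motion" is a list of rows, each a list of 5 numbers: the gripper's target within -1 to 1 (shut at 1, half-way at 0, fully open at -1), then the shift along the tool's x, y, z scaled (see below), then the turn about the tool's z scaled (see below). A call has 1 to 5 rows; each row is the pose to reach, as a shift and turn from the pose commanded when the call began, along the tool's axes at that moment, turning the shorter way round; what a row does not reach only later rows make up. The controller multiplies each number of a shift by 250 mm and each number of a turn by pi rad. A row lasts 1/8 s, in which the tool goes at most 62.5 mm and 10.7 degrees, less where a joint would pass 70% of its speed; a pose out of reach is approached as far as the arm can. A call with a number of a shift or a turn outside -1 to 1 is refused whole. A call with a gripper value outside its range is refused whole. The fingers move at their own pace and stop on an object; "newtons" is the grip in N (left out, the last holds). Time passes only in rows, so rows that repeat a pose let the fingers close. It gives the time, the measured TCP pose, the force and the opening at its end, in the units of the state.
- r.read_state(): the state, without advancing time (a new reading comes with each control period).
- optics.grab_frame(name): name is "side" or "top" or "wrist"; returns a dict with "pixels" (400x640x3 uint8, red, green, blue), "depth" (400x640 float32, m along the optical axis (not along the pixel's ray), 0 where there is no reading), "K" (3x3 intrinsics, pixels), "eye" and "orientation" of the camera in the world. Camera axes: x right, y down, z forward; pixel columns grow to the right and rows downward; lengths in m; the calibration is good to about 2 mm. A picture is of the moment at which its call begins.
- r.finish_job(): hands the job in, once; it reports no verdict.
The state is a dict: "t": time; "joint_pos": joint angles; "dq": joint speeds; "joint_efforts": joint torques, N m; "tcp_pos": TCP position; "ee_rot": TCP orientation; "ft_force": force on the tool from outside, world axes, zero at the start; "ft_torque": the same for the moment, N m; "finger_gap": opening from 0.0 (shut) to 1.0 (fully open).
Only numpy, scipy, OpenCV 4.12 (cv2) and the standard library are available. Lean on these libraries where they do the work, as an engineer would, in place of code of your own. Each camera call takes 0.05 s, during which the arm holds its last target. There are 200 camera calls.

TASK

Take the dry lavender soap bar out of the aluminium tray and lay it flat on the pine board beside the one already there, without shoving that one. Lay every cream soap bar flat in the tray, side by side, then slide the loaded tray by its black handle fully home into the white drying cabinet. Only then lift the yellow guard on top of the cabinet right up, push the red-tipped toggle under it away from you to its on end, and lower the guard again until it is fully shut.

Things in the scene. Friction and masses are not known exactly. Their poses are not given: they have to be found in the camera images.
- cream_a: cut bar of cream-coloured soap, about 72 mm long (its x) x 54 mm wide (its y) x 30 mm high, 0.1 kg, flat on the bench, right of the tray, its x within about 0.6 rad of straight ahead; origin: centre of its underside. May be absent (then None)
- cream_b: cut bar of cream-coloured soap, about 67 mm long (its x) x 55 mm wide (its y) x 28 mm high, 0.1 kg, flat on the bench, right of the tray, its x within about 0.6 rad of straight ahead; origin: centre of its underside. May be absent (then None)
- cream_c: cut bar of cream-coloured soap, about 69 mm long (its x) x 51 mm wide (its y) x 30 mm high, 0.1 kg, flat on the bench, right of the tray, its x within about 0.6 rad of straight ahead; origin: centre of its underside. May be absent (then None)
- tray: loose shallow aluminium tray, 0.45 kg, standing in front of the cabinet, on the worktop and the wooden board that covers the sink flush with it; pan 94 mm (x) x 272 mm (y) outside, walls 4 mm thick and 18 mm high, floor 5 mm thick (inside 86 x 264 mm: room for three bars side by side along y, each with its long side along x). Origin: centre of the pan's underside; its +x points towards the cabinet, its black bar handle sticks out at the -x side
- tray_handle (a point): middle of the tray's black bar handle: an upright bar 10 mm thick (tray x), 100 mm long (tray y), 22 mm high; 100 mm to the -x side of the tray's origin and 31 mm above the tray's underside; 48 mm of free space between bar and pan, bridged by two thin stems 40 mm either side of its middle
- dryer: white bench-top drying cabinet, fixed, 130 mm deep (x) x 302 mm wide (y) x 85 mm high; origin: centre of its underside; its front with the bay's mouth faces its own -x (to the robot, up to 0.1 rad askew). The bay is at bench level without a floor of its own: 282 mm wide, 62 mm high, 96 mm deep; two steel guide horns flare out 24 mm ahead of the front face, beside the mouth. Switch and guard are on top near the middle
- bay_home (a point): where the tray's origin lies when the tray is fully home against the bay's back wall (tray x along the cabinet's x); bench height. The handle then stands 51 mm in front of the cabinet's face
- guard (a joint): angle of the yellow hinged guard over the switch, rad: 0 shut, 1.8 fully lifted; stiff hinge, it stays where it is left (about 0.6 N at the tab moves it)
- guard_hinge (a point): point on the guard's hinge line, in the middle of its length; fixed to the cabinet, same axes. The hinge line runs along the cabinet's x at the guard's right (-y) edge, 8 mm above the cabinet's top; the guard's left (+y) edge swings up and over to the right
- guard_tab (a point): grip point on the guard's black thumb tab; moves with the guard (same axes as the cabinet when shut). Tab: 8 mm thick (x), sticks out 40 mm from the guard's left wall (+y when shut), 16 mm high (z); this point is 27 mm out from that wall, in the middle of the tab's height, 107 mm (y) and 26 mm (z) from the hinge line in the guard's frame; when shut 34 mm above the cabinet's top. The yellow cover itself is hollow, 62 mm (x) x 77 mm (y) x 40 mm high
- toggle (a joint): angle of the toggle switch, rad: 0 off (leans 0.5 rad to the cabinet's -x, to the robot), 1 on (leans 0.5 rad to +x, away from the robot); friction holds it where it is left (about 0.7 N at the tip moves it)
- toggle_tip (a point): centre of the red 13 mm ball at the tip of the toggle; 31 mm from its pivot, which lies 3 mm above the cabinet's top and 47 mm to the +y side of the hinge line; under the guard while that is shut. It moves in the cabinet's xz plane
- pine_board: fixed flat brown board on the left, 160 mm (x) x 300 mm (y) x 16 mm high; origin: centre of its underside; its x within 0.15 rad of straight ahead. Beware: a cooker hood hangs over the back of the bench on this side (left of y = 0.2, beyond x = 0.55, from 0.46 m up)
- lavender_a: dry lavender (purple) soap bar, 73 mm long (its x) x 53 mm wide (its y) x 26 mm high, 0.1 kg, which starts lying flat in the tray, its x along the tray's x within about 0.1 rad, anywhere along the tray; origin: centre of its underside
- lavender_b: lavender soap bar, 71 x 51 x 28 mm, already lying on the far left (+y) half of the pine board, 90 mm from the board's middle; stays there; origin: centre of its underside
Things that resemble listed ones, but are neither listed nor needed, are in the scene too. Leave any turquoise look-alike of the cream_b alone.

How it is judged:
On the way, in this order (a step that is already met when the one before it is completed fails the run):
1. the dry lavender bar lies flat on the pine board, every cream bar lies flat on the tray's floor, all let go (x of lavender_a in the frame of pine_board between -0.07 and 0.07 m and y of lavender_a in the frame of pine_board between -0.14 and 0.14 m and z of lavender_a in the frame of pine_board between 0.012 and 0.022 m and angle between each of lavender_a, cream_a, cream_b, cream_c's own z axis and vertical below 0.15 rad and x of cream_a in the frame of tray between -0.043 and 0.043 m and y of cream_a in the frame of tray between -0.13 and 0.13 m and z of cream_a in the frame of tray between 0.001 and 0.012 m and x of cream_b in the frame of tray between -0.043 and 0.043 m and y of cream_b in the frame of tray between -0.13 and 0.13 m and z of cream_b in the frame of tray between 0.001 and 0.012 m and x of cream_c in the frame of tray between -0.043 and 0.043 m and y of cream_c in the frame of tray between -0.13 and 0.13 m and z of cream_c in the frame of tray between 0.001 and 0.012 m and contact force between the fingers and cream_a below 0.3 N and contact force between the fingers and cream_b below 0.3 N and contact force between the fingers and cream_c below 0.3 N and contact force between the fingers and lavender_a below 0.3 N), for 0.2 s.
2. the loaded tray is fully home in the cabinet, the guard still down (x of cream_a in the frame of tray between -0.043 and 0.043 m and y of cream_a in the frame of tray between -0.13 and 0.13 m and z of cream_a in the frame of tray between 0.001 and 0.012 m and angle between each of cream_a, cream_b, cream_c's own z axis and vertical below 0.15 rad and x of cream_b in the frame of tray between -0.043 and 0.043 m and y of cream_b in the frame of tray between -0.13 and 0.13 m and z of cream_b in the frame of tray between 0.001 and 0.012 m and x of cream_c in the frame of tray between -0.043 and 0.043 m and y of cream_c in the frame of tray between -0.13 and 0.13 m and z of cream_c in the frame of tray between 0.001 and 0.012 m and x of tray in the frame of bay_home above -0.008 m and y of tray in the frame of bay_home between -0.01 and 0.01 m and angle between the x axis of tray and the x axis of dryer, either way round below 0.05 rad and value of joint guard below 0.3 rad), for 0.2 s.
3. the guard is lifted well up, the switch still off (value of joint guard above 1.2 rad and value of joint toggle below 0.4 rad), for 0.1 s.
4. the toggle is on while the guard is up (value of joint each of toggle, guard above 0.8 rad), for 0.1 s.
At the end, for the whole second after the job is handed in: The lavender bar lies flat on the pine board (middle 10 mm or more inside its edges), the cream bars flat on the tray's floor (0.15 rad); the tray is home within 8 mm, 10 mm sideways, 0.05 rad; the toggle is on (over 0.8 rad), the guard shut (under 0.08 rad), all at rest (x of lavender_a in the frame of pine_board between -0.07 and 0.07 m and y of lavender_a in the frame of pine_board between -0.14 and 0.14 m and z of lavender_a in the frame of pine_board between 0.012 and 0.022 m and angle between each of lavender_a, cream_a, cream_b, cream_c's own z axis and vertical below 0.15 rad and x of cream_a in the frame of tray between -0.043 and 0.043 m and y of cream_a in the frame of tray between -0.13 and 0.13 m and z of cream_a in the frame of tray between 0.001 and 0.012 m and x of cream_b in the frame of tray between -0.043 and 0.043 m and y of cream_b in the frame of tray between -0.13 and 0.13 m and z of cream_b in the frame of tray between 0.001 and 0.012 m and x of cream_c in the frame of tray between -0.043 and 0.043 m and y of cream_c in the frame of tray between -0.13 and 0.13 m and z of cream_c in the frame of tray between 0.001 and 0.012 m and x of tray in the frame of bay_home above -0.008 m and y of tray in the frame of bay_home between -0.01 and 0.01 m and angle between the x axis of tray and the x axis of dryer, either way round below 0.05 rad and value of joint guard below 0.08 rad and value of joint toggle above 0.8 rad and linear speed of each of tray, cream_a, cream_b, cream_c, lavender_a below 0.02 m/s); the robot touches nothing.
It fails at once if the lavender bar that was already on the board is moved more than 40 mm (distance of lavender_b from where it was at the start of the episode above 0.04 m).
Of cream_a, cream_b, cream_c only 2 to 3 are there at a start; the rules pass over those that are not, and their reading is None.
At some moment in a run one of cream_a, cream_b, cream_c may be knocked a few centimetres aside while the robot is not near it.
Once in a run the grip may slacken for a moment while it holds something.
It also fails if it takes over 208 s, if anything falls off the work surface, if the arm or the gripper's body presses on something with over 40 N, if the wrist force passes 120 N, or if a joint passes its speed limit or range.

## Working session

There is one attempt and no reset: what is moved stays moved. The work goes in short steps, Python scripts to look and compute and a tool call to move; the robot and the scene stay as the last step left them, time stands still between calls to the robot, and variables do not carry over. Pictures are saved under pics/ and viewed, about 12 in all and at most 16, crops included, and the job is handed in when it is done.

Besides the shell and the picture viewer there is one more tool, called after "Emit:" as name(argument=value, ...) on one line, values as JSON. carry_out: Moves the arm, as the interface text tells. Shifts and turns lie within -1 to 1; 1 stands for 250 mm of shift or pi rad of turn. Its arguments: {"type":"object","properties":{"motion":{"type":"array","items":{"type":"array","items":{"type":"number","minimum":-1,"maximum":1}}},"newtons":{"type":"number"}},"required":["motion"]}

```bash
mkdir -p pics; cat > h.py <<'E'
import numpy as np, cv2, pickle
from scipy.spatial.transform import Rotation as Ro
from rig import r, optics
def grab(n,save=None):
    f=optics.grab_frame(n)
    if save: cv2.imwrite(f'pics/{save}.png',f['pixels'][:,:,::-1])
    o=np.array(f['orientation'],float)
    f['R']=o if o.shape==(3,3) else (Ro.from_euler('xyz',o).as_matrix() if o.size==3 else Ro.from_quat(o).as_matrix())
    f['eye']=np.array(f['eye']); f['K']=np.array(f['K'])
    return f
def cloud(f):
    h,w=f['depth'].shape; u,v=np.meshgrid(np.arange(w),np.arange(h)); K=f['K']; d=f['depth']
    c=np.stack([(u-K[0,2])/K[0,0]*d,(v-K[1,2])/K[1,1]*d,d],-1)
    return c@f['R'].T+f['eye']
def ray(f,uv,z):
    K=f['K']; uv=np.atleast_2d(uv).astype(float)
    d=np.c_[(uv[:,0]-K[0,2])/K[0,0],(uv[:,1]-K[1,2])/K[1,1],np.ones(len(uv))]@f['R'].T
    return f['eye']+d*((z-f['eye'][2])/d[:,2])[:,None]
E
python3 - <<'E'
from h import *
for n in('top','side','wrist'):
    f=grab(n,n+'0'); print(n,f['orientation'],f['eye'],f['K'].tolist())
print(r.read_state(), r.grasp_offset)
E
```

```text
top [-3.03994958  0.00685525 -1.5802967 ] [ 0.39237183 -0.11879672  1.43057425] [[370.84418845296864, 0.0, 321.8533717787972], [0.0, 370.84418845296864, 203.34587533935562], [0.0, 0.0, 1.0]]
side [-2.24273238  0.01585988 -2.70552097] [-0.08886252  1.13822465  1.23444254] [[417.1037976732308, 0.0, 321.88835495544566], [0.0, 417.1037976732308, 193.8491635832401], [0.0, 0.0, 1.0]]
wrist [2.86752739e+00 1.79685459e-03 1.12646900e+00] [0.21795124 0.61693502 0.37221059] [[292.0530518575756, 0.0, 316.6793348351623], [0.0, 292.0530518575756, 202.3573004256798], [0.0, 0.0, 1.0]]
{'t': 0.15, 'joint_pos': array([-1.11289672,  0.32161299, -0.07009079,  1.45140756,  0.02262145,
        1.37080452, -0.05694098]), 'dq': array([ 1.83943202e-03, -2.02886797e-03, -6.17650005e-05, -3.46395828e-03,
       -1.41433137e-04,  1.76862944e-03, -7.02860237e-04]), 'joint_efforts': array([-5.50849236e-04, -4.94093764e+01, -3.83041855e-01, -3.14685667e+01,
        1.29865785e-02,  8.18237721e-03, -1.22209315e-05]), 'tcp_pos': array([0.27895012, 0.58661048, 0.20989422]), 'ee_rot': array([-3.14015057e+00,  1.07031474e-04,  2.69778680e+00]), 'ft_force': array([ 0.69945047, -0.02522371,  0.14008901]), 'ft_torque': array([0.01851086, 0.00937863, 0.03259418]), 'finger_gap': 0.9987186012563477} 0.0187
```

View pics/top0.png

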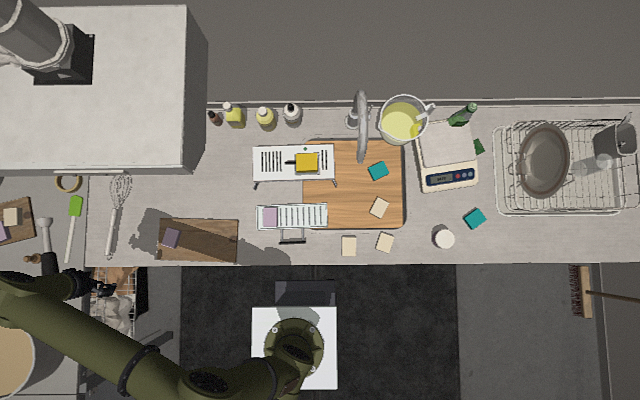

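View pics/side0.png

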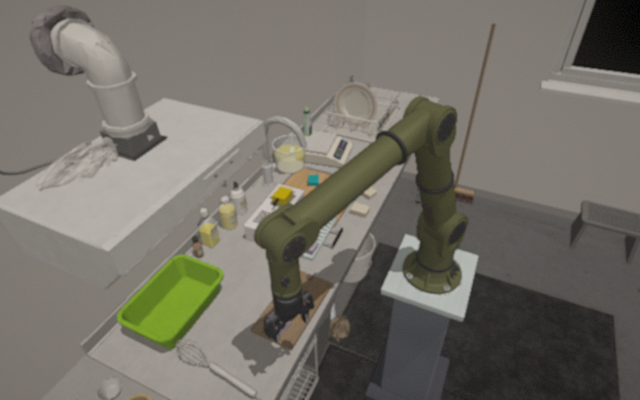

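Top view: the lavender bar is in the tray at (270,215), with another on the pine board at (171,238). Cream candidates are (349,245), (384,242) and (380,207). I'm ruling out these look-alikes: turquoise (378,170) and (474,218), white cup (443,237), and the cream/purple things on the far-left board (11,216). Next is a close crop with measurements.

```bash
python3 - <<'E'
from h import *
f=grab('top'); im=f['pixels']; P=cloud(f); hsv=cv2.cvtColor(im,cv2.COLOR_RGB2HSV)
cv2.imwrite('pics/c1.png',cv2.resize(im[130:265,150:420,::-1],None,fx=2.9,fy=2.9,interpolation=cv2.INTER_CUBIC))
for n,u,v in [('cr1',349,245),('cr2',384,242),('cr3',380,207),('lavA',270,215),('lavB',171,238),('turq',378,170),('cup',443,237),('pine',210,235),('yel',307,162),('dry',268,160),('dryR',327,160),('trayfl',310,216),('bench',320,190),('handle',292,241)]:
    print(n,hsv[v,u],P[v,u].round(4))
# flood segment for bars
for n,u,v,h in [('cr1',349,245,.03),('cr2',384,242,.03),('cr3',380,207,.03),('lavA',270,215,.031),('lavB',171,238,.044),('pine',220,245,.016),('yel',310,162,.125)]:
    m=np.zeros((402,642),np.uint8)
    cv2.floodFill(im.copy(),m,(u,v),0,(14,)*3,(14,)*3,4|cv2.FLOODFILL_MASK_ONLY|cv2.FLOODFILL_FIXED_RANGE|(255<<8))
    m=m[1:-1,1:-1]; c=max(cv2.findContours(m,0,1)[0],key=cv2.contourArea)
    z=np.median(P[m>0][:,2]); w=ray(f,c[:,0],z)[:,:2]
    rc=cv2.minAreaRect((w*1000).astype(np.float32)); print(n,'z',z.round(4),rc, (m>0).sum())
E
```

```text
cr1 [ 20  46 220] [ 0.3772 -0.2111  0.0267]
cr2 [ 20  44 220] [ 0.3872 -0.3421  0.0314]
cr3 [ 20  46 220] [ 0.5189 -0.3303  0.0324]
lavA [158  26 184] [ 0.3924 -0.1188  1.4306]
lavB [163  31 115] [0.4096 0.454  0.0435]
turq [ 89 181 152] [ 0.6616 -0.3268  0.029 ]
cup [ 18  21 222] [ 0.4035 -0.5538  0.0622]
pine [17 97 66] [0.42   0.3178 0.0124]
yel [ 24 183 210] [ 0.674  -0.0595  0.1293]
dry [ 36   7 179] [0.6924 0.0864 0.0864]
dryR [ 23  11 202] [ 0.6913 -0.1314  0.0805]
trayfl [ 47   9 210] [ 4.897e-01 -6.410e-02 -4.000e-04]
bench [ 15 113 203] [ 0.5911 -0.1036 -0.0034]
handle [15 20 50] [0.3942 0.0021 0.0406]
cr1 z 0.0301 ((373.43670654296875, -210.86788940429688), (45.065818786621094, 67.09719848632812), 89.12428283691406) 229
cr2 z 0.0276 ((384.98016357421875, -345.5672912597656), (48.42464828491211, 61.81107711791992), 71.0486831665039) 216
cr3 z 0.0289 ((517.3952026367188, -327.4324951171875), (44.99989700317383, 63.20585250854492), 59.91112518310547) 196
lavA z 0.0304 ((485.42889404296875, 90.02495574951172), (68.78410339355469, 45.55917739868164), 0.19079376757144928) 216
lavB z 0.0437 ((413.14935302734375, 459.0750732421875), (46.574501037597656, 64.11189270019531), 71.91383361816406) 216
pine z 0.0157 ((403.5620422363281, 363.9761962890625), (324.536865234375, 97.29257202148438), 73.93579864501953) 1553
yel z 0.1293 ((676.198974609375, -56.600425720214844), (58.63284683227539, 73.4996337890625), 2.794708490371704) 316
```

View pics/c1.png

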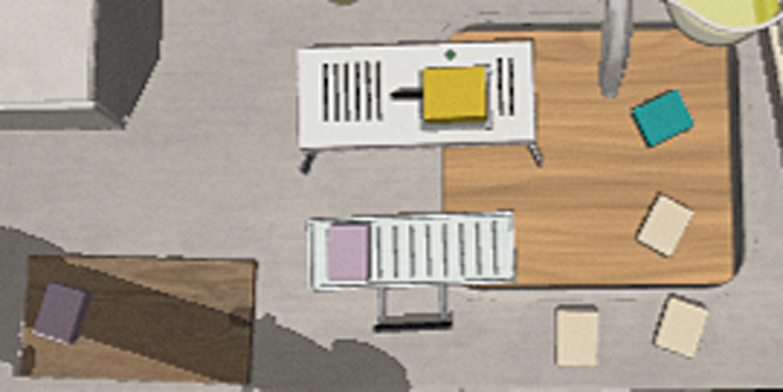

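The crop shows three cream bars at crop (577,336), (681,326) and (665,224), each about 70 x 53 mm. The turquoise one at (662,118) is a look-alike. The lavender bar is at the left end of the tray, crop (348,252), and the guard tab points left at (405,93). Next I'm casting the corners into world positions.

```bash
python3 - <<'E'
from h import *
f=grab('top'); pickle.dump({k:f[k] for k in('pixels','depth','K','eye','R')},open('top0.pkl','wb'))
def c(name,pts,z):
    p=np.array(pts,float); p=(p+.5)/2.9-.5+[150,130]; w=ray(f,p,z)[:,:2]
    print(name,w.round(3).tolist(),'ctr',w.mean(0).round(4),'yaw(x-edge)',[np.round(np.arctan2(-(w[0]-w[1])[0],(w[0]-w[1])[1]),3), np.round(np.arctan2(-(w[-1]-w[-2])[0],(w[-1]-w[-2])[1]),3)])
c('tray',[(308,219),(515,211),(515,280),(310,290)],.018)
c('pine',[(29,255),(257,260),(251,381),(21,374)],.016)
c('dryer',[(299,48),(535,42),(535,143),(301,149)],.085)
c('handle',[(376,327),(452,321)],.042)
c('tab',[(391,94),(421,93)],.127)
c('yel',[(421,67),(487,67),(487,121),(422,122)],.133)
P=cloud(f)
print('faucet',P[135:160:4,362].round(3).tolist())
E
```

```text
tray [[0.532, 0.142], [0.54, -0.131], [0.449, -0.13], [0.438, 0.139]] ctr [0.4898 0.005 ] yaw(x-edge) [np.float64(0.029), np.float64(0.039)]
pine [[0.488, 0.511], [0.479, 0.21], [0.321, 0.215], [0.333, 0.516]] ctr [0.405  0.3631] yaw(x-edge) [np.float64(-0.032), np.float64(-0.039)]
dryer [[0.745, 0.143], [0.75, -0.159], [0.619, -0.157], [0.615, 0.14]] ctr [ 0.6822 -0.0081] yaw(x-edge) [np.float64(0.015), np.float64(0.015)]
handle [[0.389, 0.049], [0.396, -0.048]] ctr [0.3927 0.0004] yaw(x-edge) [np.float64(0.069), np.float64(-3.073)]
tab [[0.675, 0.021], [0.676, -0.016]] ctr [0.6755 0.0025] yaw(x-edge) [np.float64(0.023), np.float64(-3.119)]
yel [[0.707, -0.017], [0.706, -0.098], [0.639, -0.097], [0.639, -0.018]] ctr [ 0.6727 -0.0572] yaw(x-edge) [np.float64(-0.011), np.float64(0.005)]
faucet [[0.701, -0.232, 0.369], [0.691, -0.233, 0.36], [0.682, -0.234, 0.351], [0.673, -0.235, 0.339], [0.662, -0.235, 0.332], [0.655, -0.237, 0.311], [0.647, -0.239, 0.291]]
```

```bash
cat >> h.py <<'E'
def plan(*wps,start=None):
    """wps: (x,y,z,yaw). prints tool-frame scaled numbers for consecutive calls"""
    s=r.read_state()
    if start is None: start=(*s['tcp_pos'],s['ee_rot'][2])
    p=start
    for w in wps:
        d=np.array(w[:3])-p[:3]; R=Ro.from_euler('xyz',[np.pi,0,p[3]]).as_matrix()
        a=(w[3]-p[3]+np.pi)%(2*np.pi)-np.pi
        print(w,'->',(R.T@d/.25).round(3).tolist(),'turn',round(-a/np.pi,3)); p=w
def st():
    s=r.read_state(); print('t',round(s['t'],2),'tcp',s['tcp_pos'].round(4),'yaw',s['ee_rot'][2].round(4),'F',s['ft_force'].round(1),'gap',round(s['finger_gap'],3),'q',s['joint_pos'].round(2))
E
python3 - <<'E'
from h import *
plan((.38,.34,.20,3.17),(.485,.14,.13,3.17),(.485,.09,.13,3.17),(.485,.09,.014,3.17))
E
```

```text
(0.38, 0.34, 0.2, 3.17) -> [-0.789, -0.718, 0.041] turn -0.15
(0.485, 0.14, 0.13, 3.17) -> [-0.397, -0.812, 0.28] turn -0.0
(0.485, 0.09, 0.13, 3.17) -> [0.006, -0.2, -0.0] turn -0.0
(0.485, 0.09, 0.014, 3.17) -> [0.0, -0.0, 0.464] turn -0.0
```

Emit:
carry_out(motion=[[-1, -0.2, -0.18, 0.01, -0.04], [-1, -0.4, -0.36, 0.02, -0.08], [-1, -0.6, -0.54, 0.03, -0.12], [-1, -0.79, -0.72, 0.04, -0.15], [-1, -0.79, -0.72, 0.04, -0.15]])

```text
t: 0.88
tcp_pos: [0.3824, 0.3351, 0.2008]
ee_rot: [-3.141, 0.001, -3.121]
ft_force: [0.1, 0.4, 0.0]
finger_gap: 1.001
```

Emit:
carry_out(motion=[[-1, -0.1, -0.25, 0.07, 0], [-1, -0.2, -0.5, 0.14, 0], [-1, -0.3, -0.75, 0.21, 0], [-1, -0.4, -1.0, 0.28, 0], [-1, -0.4, -1.0, 0.28, 0]])

```text
t: 1.5
tcp_pos: [0.4877, 0.0893, 0.13]
ee_rot: [-3.141, -0.0, -3.119]
ft_force: [0.2, 0.3, 0.4]
finger_gap: 1.0
```

```bash
python3 - <<'E'
from h import *
st(); f=grab('wrist','w1'); im=f['pixels']; hsv=cv2.cvtColor(im,cv2.COLOR_RGB2HSV)
print(f['eye'])
m=cv2.inRange(hsv,(140,15,60),(175,255,255)); m=cv2.morphologyEx(m,cv2.MORPH_OPEN,np.ones((5,5)))
for c in sorted(cv2.findContours(m,0,1)[0],key=cv2.contourArea)[-2:]:
    w=ray(f,c[:,0],.031)[:,:2]; print(cv2.minAreaRect((w*1000).astype(np.float32)),cv2.minAreaRect(c)[0])
plan((.485,.09,.08,3.17))
E
```

```text
t 1.5 tcp [0.4877 0.0893 0.13  ] yaw -3.1185 F [0.2 0.3 0.4] gap 1.0 q [-0.53  0.05  0.3   1.94 -0.01  1.16  1.37]
[0.41999701 0.08846265 0.29254452]
((488.3165283203125, 88.23957824707031), (51.56815719604492, 73.5031967163086), 89.71800994873047) (315.0, 195.5)
(0.485, 0.09, 0.08, 3.17) -> [0.013, 0.014, 0.198] turn -0.003
```

View pics/w1.png

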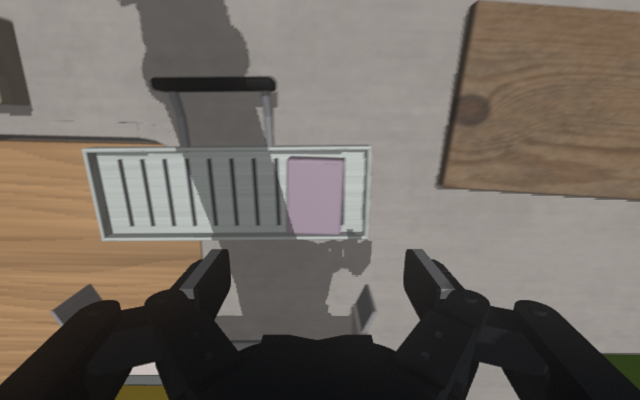

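The wrist view shows the lavender bar at (315,195) under the open jaws, measuring 51.6 x 73.5 mm at (0.488, 0.088). That agrees with the top view, so I'm gripping it.

Emit:
carry_out(motion=[[-0.6, 0, 0, 0.24, 0], [-0.6, 0, 0, 0.4, 0], [-0.6, 0, 0, 0.468, 0], [-0.6, 0, 0, 0.468, 0], [1, 0, 0, 0.468, 0]], newtons=40)

```text
t: 2.17
tcp_pos: [0.4886, 0.0932, 0.0154]
ee_rot: [3.141, 0.003, -3.114]
ft_force: [0.1, 0.1, 0.6]
finger_gap: 0.604
```

Emit:
carry_out(motion=[[1, 0, 0, 0, 0], [1, 0, 0, 0, 0], [1, 0, 0, 0, 0], [1, 0, 0, -0.1, 0], [1, 0, 0, -0.24, 0]])

```text
t: 2.8
tcp_pos: [0.486, 0.0922, 0.0736]
ee_rot: [-3.141, -0.002, -3.114]
ft_force: [2.2, 0.2, 0.1]
finger_gap: -0.004
```

```bash
python3 - <<'E'
from h import *
st()
f=grab('wrist'); im=f['pixels']; hsv=cv2.cvtColor(im,cv2.COLOR_RGB2HSV)
m=cv2.inRange(hsv,(140,15,60),(175,255,255)); m=cv2.morphologyEx(m,cv2.MORPH_OPEN,np.ones((5,5)))
for c in sorted(cv2.findContours(m,0,1)[0],key=cv2.contourArea)[-2:]: print(cv2.minAreaRect(c))
# target board coords y=-0.045 (world 0.405,0.363, yaw -.035)
a=-.035; t=np.array([.405,.363])+np.array([-np.sin(a),np.cos(a)])*-.05; print(t)
plan((.45,.2,.10,3.1067),(t[0],t[1],.07,3.1067),(t[0],t[1],.026,3.1067))
E
```

```text
t 2.8 tcp [0.486  0.0922 0.0736] yaw -3.1143 F [2.2 0.2 0.1] gap -0.004 q [-0.53  0.11  0.3   2.   -0.04  1.04  1.39]
((312.0, 214.5), (95.0, 72.0), 90.0)
[0.40325036 0.31303062]
(0.45, 0.2, 0.1, 3.1067) -> [0.147, 0.432, -0.084] turn 0.02
(np.float64(0.4032503572697832), np.float64(0.3130306218738256), 0.07, 3.1067) -> [0.203, 0.445, 0.12] turn -0.0
(np.float64(0.4032503572697832), np.float64(0.3130306218738256), 0.026, 3.1067) -> [0.0, -0.0, 0.176] turn -0.0
```

```bash
cat >> h.py <<'E'
def bars(f,lo,hi,z,k=3):
    hsv=cv2.cvtColor(f['pixels'],cv2.COLOR_RGB2HSV); m=cv2.morphologyEx(cv2.inRange(hsv,lo,hi),cv2.MORPH_OPEN,np.ones((5,5)))
    for c in sorted(cv2.findContours(m,0,1)[0],key=cv2.contourArea)[-k:]:
        w=ray(f,c[:,0],z)[:,:2]; (x,y),(a,b),t=cv2.minAreaRect((w*1000).astype(np.float32))
        if a<b: a,b,t=b,a,t-90
        print('ctr',round(x,1),round(y,1),'size',round(a,1),round(b,1),'yaw',round(np.deg2rad((t+90)%180-90),3),'px',np.round(cv2.minAreaRect(c)[0]))
LAV=((140,15,60),(175,255,255)); CR=((12,30,170),(28,75,255))
E
python3 - <<'E'
from h import *
f=grab('wrist','w2'); bars(f,*LAV,.031,2)
# tray rim: aluminium wall extents from depth
P=cloud(f); m=(P[...,2]>.012)&(P[...,2]<.024)&(f['depth']>0)&(P[...,0]>.42)&(P[...,0]<.56)
q=P[m]; print(m.sum(), q[:,1].min(),q[:,1].max(), np.percentile(q[:,1],[1,50,99]), np.percentile(q[:,0],[1,99]))
# finger tip height
m2=(P[...,2]>.04)&(P[...,0]>.43)&(f['depth']>0); print(P[m2][:,2].min() if m2.any() else None)
E
```

```text
ctr 487.9 89.6 size 73.9 51.6 yaw -0.011 px [312. 208.]
19576 -0.1303961522819459 0.35556919634663986 [-0.12716932  0.24897374  0.34616192] [0.42076906 0.53945619]
0.040006071529139736
```

View pics/w2.png

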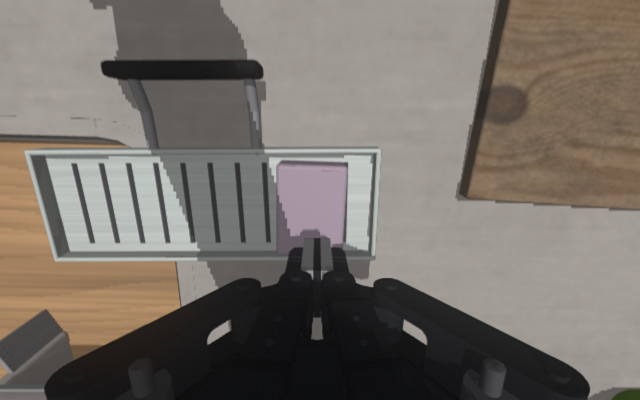

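The bar is still at (312,208), undisturbed. The jaws closed over it because their tips stand higher while open. I'll retry about 10 mm lower with a narrower opening.

Emit:
carry_out(motion=[[-0.46, 0, -0.02, 0, 0], [-0.46, 0, -0.02, 0, 0], [-0.46, 0, -0.02, 0, 0], [-0.46, 0, -0.02, 0.1, 0], [-0.46, 0, -0.02, 0.15, 0]])

```text
t: 3.52
tcp_pos: [0.4861, 0.0873, 0.0347]
ee_rot: [-3.141, -0.002, -3.114]
ft_force: [-0.5, 0.1, -0.3]
finger_gap: 0.73
```

Emit:
carry_out(motion=[[-0.46, 0, 0, 0.06, 0], [-0.46, 0, 0, 0.12, 0], [-0.46, 0, 0, 0.12, 0], [1, 0, 0, 0.12, 0], [1, 0, 0, 0.12, 0]])

```text
t: 4.15
tcp_pos: [0.4908, 0.0876, 0.0099]
ee_rot: [3.141, 0.006, -3.114]
ft_force: [-1.6, -2.4, 19.5]
finger_gap: 0.315
```

Emit:
carry_out(motion=[[1, 0, 0, 0, 0], [1, 0, 0, 0, 0], [1, 0, 0, 0, 0]])

```text
t: 4.53
tcp_pos: [0.4917, 0.088, 0.0102]
ee_rot: [3.14, 0.008, -3.115]
ft_force: [-0.7, -1.2, 14.1]
finger_gap: 0.005
```

```bash
python3 - <<'E'
from h import *
st(); f=grab('wrist','w3'); bars(f,*LAV,.031,2)
K=f['K']; s=r.read_state()
for p in (s['tcp_pos'],[.488,.0896,.031]):
    c=f['R'].T@(np.array(p)-f['eye']); print('proj',(K@(c/c[2]))[:2],c[2])
E
```

```text
t 4.53 tcp [0.4917 0.088  0.0102] yaw -3.1146 F [-0.7 -1.2 14.1] gap 0.005 q [-0.51  0.2   0.3   2.05 -0.08  0.89  1.43]
ctr 479.9 88.2 size 61.8 51.3 yaw -0.005 px [318. 228.]
proj [315.80317736 237.87115302] 0.17474154953658053
proj [318.94658874 247.06738943] 0.15372383136381063
```

View pics/w3.png

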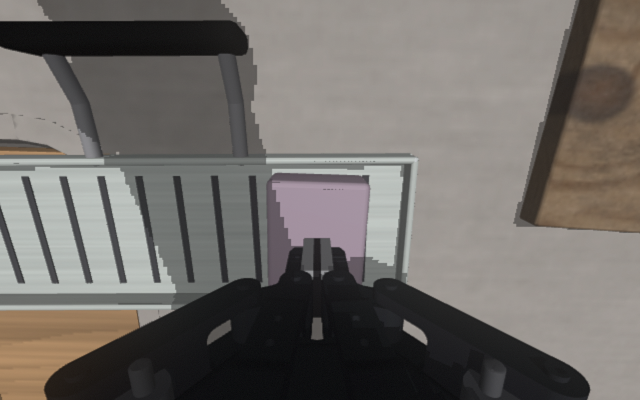

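```bash
python3 - <<'E'
from h import *
f=grab('wrist'); P=cloud(f); print(f['eye'],f['orientation'])
for u,v in [(305,240),(310,244),(325,242),(310,255),(325,262),(300,215),(340,210),(385,230),(317,200),(410,200),(500,300),(230,200)]: print(u,v,f['depth'][v,u].round(4),P[v,u].round(4))
E
```

```text
[0.4225994  0.08633943 0.17206174] [ 2.85901109e+00 -2.37250720e-03  1.59727215e+00]
305 240 0.1467 [0.4818 0.0824 0.0364]
310 244 0.142 [0.4817 0.085  0.0414]
325 242 0.1442 [0.4815 0.0923 0.0391]
310 255 0.1301 [0.4815 0.0852 0.0536]
325 262 0.1234 [0.4811 0.0917 0.0606]
300 215 0.1496 [0.4707 0.0794 0.0302]
340 210 0.148 [0.4672 0.0997 0.0311]
385 230 0.1797 [0.4879 0.1305 0.0043]
317 200 0.1481 [0.4627 0.0879 0.0295]
410 200 0.161 [0.4649 0.1393 0.0172]
500 300 0.1993 [ 5.388e-01  2.150e-01 -5.000e-04]
230 200 0.1742 [0.4712 0.0363 0.0043]
```

The reported TCP is about 20 mm beyond the real fingertips: the shut tips are resting on the bar's top (z ≈ 0.031) while the TCP reads 0.010. I'll raise, open to about 62 mm, and measure the real tip height with wrist depth.

Emit:
carry_out(motion=[[1, 0, 0, -0.2, 0], [-0.46, 0, 0, -0.2, 0], [-0.46, 0, 0, -0.2, 0], [-0.46, 0, 0, -0.2, 0], [-0.46, 0, 0, -0.2, 0]])

```text
t: 5.25
tcp_pos: [0.4865, 0.0873, 0.0553]
ee_rot: [-3.141, -0.002, -3.114]
ft_force: [0.0, -0.0, 0.1]
finger_gap: 0.734
```

```bash
python3 - <<'E'
from h import *
st(); f=grab('wrist','w4'); P=cloud(f); bars(f,*LAV,.031,1)
t=r.read_state()['tcp_pos']
# lowest dark points near the finger plane
hsv=cv2.cvtColor(f['pixels'],cv2.COLOR_RGB2HSV)
m=(abs(P[...,0]-t[0]+.010)<.02)&(abs(P[...,1]-t[1])<.06)&(P[...,2]>.042)&(f['depth']>0)
q=P[m]
for s in(-1,1):
    k=q[(q[:,1]-t[1])*s>0]; k=k[np.argsort(k[:,2])]; print(s,len(k),(k[:40:8]-t).round(4).tolist(), 'inner y',(np.abs(k[:,1]-t[1])).min().round(4),'outer near tip',np.abs(k[k[:,2]<k[0,2]+.02][:,1]-t[1]).max().round(4))
E
```

```text
t 5.25 tcp [0.4865 0.0873 0.0553] yaw -3.1142 F [ 0.  -0.   0.1] gap 0.734 q [-0.52  0.13  0.31  2.02 -0.05  1.    1.41]
ctr 487.0 88.4 size 74.6 51.7 yaw 0.005 px [317. 222.]
-1 20673 [[0.0026, -0.0307, 0.025], [-0.0035, -0.0309, 0.026], [-0.007, -0.0311, 0.0266], [-0.0014, -0.0306, 0.0274], [-0.0065, -0.0309, 0.0279]] inner y 0.0 outer near tip 0.0444
1 21242 [[-0.0064, 0.0317, 0.0251], [0.0009, 0.0316, 0.0263], [0.001, 0.0314, 0.027], [0.0042, 0.0316, 0.0275], [0.0092, 0.032, 0.0278]] inner y 0.0001 outer near tip 0.0453
```

Measured: at about 62 mm opening the real tips sit 25 mm behind the reported TCP, and the finger backs are at ±45 mm. Going to TCP z ≈ -0.010.

Emit:
carry_out(motion=[[-0.46, 0, 0, 0.14, 0], [-0.46, 0, 0, 0.26, 0], [-0.46, 0, 0, 0.26, 0], [1, 0, 0, 0.26, 0], [1, 0, 0, 0.26, 0]])

```text
t: 5.92
tcp_pos: [0.4883, 0.0878, -0.0076]
ee_rot: [3.141, 0.002, -3.114]
ft_force: [0.5, 0.3, -1.3]
finger_gap: 0.617
```

Emit:
carry_out(motion=[[1, 0, 0, 0, 0], [1, 0, 0, 0, 0], [1, 0, 0, -0.1, 0], [1, 0, 0, -0.2, 0], [1, 0, 0, -0.2, 0]])

```text
t: 6.55
tcp_pos: [0.489, 0.0881, 0.0431]
ee_rot: [3.14, 0.004, -3.114]
ft_force: [0.0, -0.0, -0.7]
finger_gap: 0.614
```

```bash
python3 - <<'E'
from h import *
st()
f=grab('wrist'); bars(f,*LAV,.08,1)
plan((.45,.2,.06,3.1067),(.403,.313,.06,3.1067),(.403,.313,.005,3.1067))
E
```

```text
t 6.55 tcp [0.489  0.0881 0.0431] yaw -3.1141 F [ 0.  -0.  -0.7] gap 0.614 q [-0.52  0.15  0.31  2.03 -0.06  0.97  1.42]
ctr 489.5 88.7 size 78.0 52.4 yaw -0.008 px [318. 263.]
(0.45, 0.2, 0.06, 3.1067) -> [0.139, 0.453, -0.073] turn 0.02
(0.403, 0.313, 0.06, 3.1067) -> [0.204, 0.445, 0.0] turn -0.0
(0.403, 0.313, 0.005, 3.1067) -> [0.0, -0.0, 0.22] turn -0.0
```

Emit:
carry_out(motion=[[1, 0.07, 0.22, -0.07, 0.02], [1, 0.14, 0.45, -0.07, 0.02], [1, 0.24, 0.67, -0.07, 0.02], [1, 0.34, 0.9, -0.07, 0.02], [1, 0.34, 0.9, -0.07, 0.02]])

```text
t: 7.22
tcp_pos: [0.3919, 0.315, 0.0574]
ee_rot: [3.141, -0.003, 3.116]
ft_force: [1.4, -0.4, -1.2]
finger_gap: 0.611
```

Emit:
carry_out(motion=[[1, 0, 0, 0, 0], [1, 0, 0, 0.1, 0], [1, 0, 0, 0.19, 0], [1, 0, 0, 0.215, 0], [1, 0, 0, 0.215, 0]])

```text
t: 7.85
tcp_pos: [0.3964, 0.3089, 0.0047]
ee_rot: [-3.141, -0.0, 3.104]
ft_force: [0.8, 0.4, -0.7]
finger_gap: 0.611
```

```bash
python3 - <<'E'
from h import *
st()
f=grab('wrist','w5'); bars(f,*LAV,.042,3)
plan((.403,.313,.004,3.1067))
E
```

```text
t 7.85 tcp [0.3964 0.3089 0.0047] yaw 3.1044 F [ 0.8  0.4 -0.7] gap 0.611 q [-0.82  0.22  0.11  2.03 -0.03  0.9   0.84]
ctr 410.4 448.5 size 73.1 70.4 yaw 1.273 px [591. 276.]
ctr 396.8 309.6 size 77.3 52.6 yaw -0.068 px [317. 263.]
(0.403, 0.313, 0.004, 3.1067) -> [-0.024, 0.014, 0.005] turn -0.001
```

View pics/w5.png

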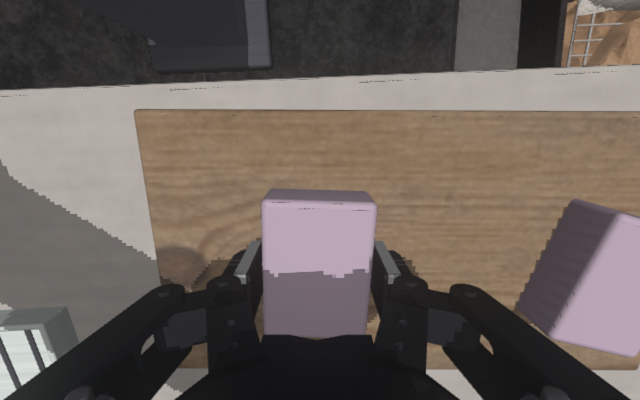

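The lavender bar sits squarely between the jaws over the board at (317,263), clear of the other one at (591,276). Releasing it and heading for the creams.

Emit:
carry_out(motion=[[1, 0, 0, 0.006, 0], [-0.5, 0, 0, 0.006, 0], [-0.5, 0, 0, 0.006, 0], [-0.5, 0, 0, -0.2, 0], [-1, 0, 0, -0.4, 0]])

```text
t: 8.52
tcp_pos: [0.3957, 0.3099, 0.1061]
ee_rot: [-3.141, -0.0, 3.106]
ft_force: [-0.2, 0.5, 0.2]
finger_gap: 0.935
```

```bash
python3 - <<'E'
from h import *
st()
f=grab('wrist'); bars(f,*LAV,.042,3)
f=grab('top'); bars(f,*CR,.03,5)
plan((.43,.07,.14,3.1416),(.43,-.17,.14,3.1416),(.40,-.21,.10,3.1416))
E
```

```text
t 8.53 tcp [0.3957 0.3099 0.1061] yaw 3.1063 F [-0.2  0.5  0.2] gap 0.935 q [-0.83  0.09  0.12  1.94 -0.01  1.11  0.83]
ctr 398.4 310.9 size 75.3 52.4 yaw -0.067 px [318. 208.]
ctr 413.2 455.9 size 71.1 63.7 yaw -0.296 px [496. 220.]
ctr 497.2 1076.4 size 65.7 45.8 yaw 0.078 px [ 10. 216.]
ctr 675.2 -640.6 size 127.0 27.7 yaw -1.444 px [460. 166.]
ctr 385.1 -344.7 size 64.1 53.3 yaw -0.333 px [385. 243.]
ctr 371.7 -209.0 size 70.9 48.8 yaw -0.015 px [348. 246.]
ctr 597.3 -595.4 size 202.7 25.3 yaw -1.448 px [449. 186.]
(0.43, 0.07, 0.14, 3.1416) -> [-0.156, -0.968, -0.115] turn -0.011
(0.43, -0.17, 0.14, 3.1416) -> [0.0, -0.96, -0.0] turn -0.0
(0.4, -0.21, 0.1, 3.1416) -> [0.12, -0.16, 0.16] turn -0.0
```

Emit:
carry_out(motion=[[-1, -0.05, -0.24, -0.11, -0.011], [-1, -0.1, -0.48, -0.11, -0.011], [-1, -0.16, -0.72, -0.11, -0.011], [-1, -0.2, -0.97, -0.11, -0.011], [-1, -0.2, -0.97, -0.11, -0.011]])

```text
t: 9.25
tcp_pos: [0.4378, 0.0612, 0.1325]
ee_rot: [-3.141, 0.0, 3.132]
ft_force: [-0.7, 0.6, 0.6]
finger_gap: 0.995
```

Emit:
carry_out(motion=[[-1, 0, -0.24, 0, 0], [-1, 0, -0.48, 0, 0], [-1, 0, -0.72, 0, 0], [-1, 0, -0.96, 0, 0], [-1, 0, -0.96, 0, 0]])

```text
t: 9.88
tcp_pos: [0.4368, -0.1782, 0.1327]
ee_rot: [-3.14, 0.001, 3.133]
ft_force: [-0.5, 1.8, 0.1]
finger_gap: 0.998
```

Emit:
carry_out(motion=[[-1, 0.12, -0.16, 0, 0], [-1, 0.2, -0.16, 0, 0], [-1, 0.24, -0.16, 0, 0]])

```text
t: 10.25
tcp_pos: [0.3769, -0.2126, 0.1322]
ee_rot: [3.141, 0.0, -3.141]
ft_force: [0.3, 0.1, 0.2]
finger_gap: 1.004
```

```bash
python3 - <<'E'
from h import *
st()
f=grab('wrist','w6'); bars(f,*CR,.03,4)
E
```

```text
t 10.25 tcp [ 0.3769 -0.2126  0.1322] yaw -3.1412 F [0.3 0.1 0.2] gap 1.004 q [-0.29 -0.15  0.7   2.08  0.1   1.17  1.94]
ctr 584.0 -562.8 size 14.8 10.8 yaw -0.285 px [  5. 374.]
ctr 511.6 -307.0 size 37.4 22.4 yaw -0.491 px [227. 318.]
ctr 370.2 -221.2 size 64.3 27.2 yaw -0.023 px [307. 187.]
ctr 386.2 -343.1 size 65.1 52.3 yaw -0.345 px [177. 204.]
```

View pics/w6.png

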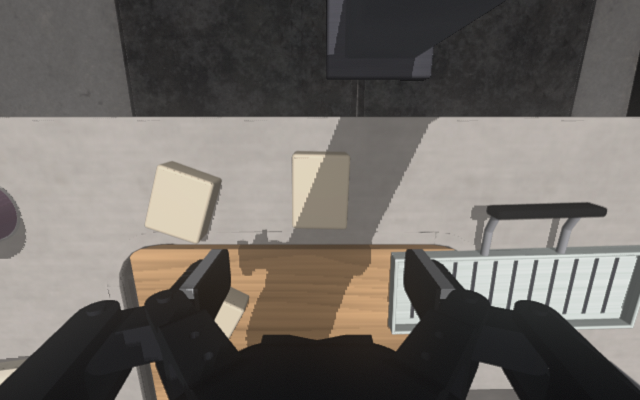

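Wrist view: the nearest cream bar is square to the jaws at (321,190), which casts to (0.372, -0.209). cr2 is at (183,202), and cr3 is partly hidden behind the finger at (232,315). Gripping the first one.

Emit:
carry_out(motion=[[-0.7, 0.02, 0.014, 0.2, 0], [-0.7, 0.02, 0.014, 0.4, 0], [-0.7, 0.02, 0.014, 0.56, 0], [-0.7, 0.02, 0.014, 0.576, 0], [-0.7, 0.02, 0.014, 0.576, 0]])

```text
t: 10.92
tcp_pos: [0.3733, -0.2103, -0.0108]
ee_rot: [-3.141, 0.001, -3.141]
ft_force: [0.2, -0.0, 0.2]
finger_gap: 0.848
```

Emit:
carry_out(motion=[[1, 0, 0, 0, 0], [1, 0, 0, 0, 0], [1, 0, 0, 0, 0], [1, 0, 0, 0, 0], [1, 0, 0, -0.2, 0]])

```text
t: 11.55
tcp_pos: [0.3696, -0.2096, 0.0372]
ee_rot: [3.142, -0.007, 3.141]
ft_force: [1.4, 0.6, -0.6]
finger_gap: 0.615
```

```bash
python3 - <<'E'
from h import *
st(); f=grab('wrist'); bars(f,*CR,.085,2)
# tray pose from earlier: 
T=lambda y:(np.array([.4875,.003])+np.array([-np.sin(.03),np.cos(.03)])*y)
print(T(-84),[T(v).round(4) for v in(-.084,0,.084)])
plan((.41,-.2,.06,3.17),(.488,-.083,.06,3.17),(.488,-.083,.0,3.17))
E
```

```text
t 11.55 tcp [ 0.3696 -0.2096  0.0372] yaw 3.1407 F [ 1.4  0.6 -0.6] gap 0.615 q [-0.32 -0.    0.78  2.2   0.01  0.95  2.03]
ctr 350.3 -210.3 size 45.5 35.4 yaw 1.569 px [314. 237.]
ctr 360.8 -301.6 size 47.5 36.8 yaw -0.347 px [101. 258.]
[  3.00712202 -83.95920283] [array([ 0.49 , -0.081]), array([0.4875, 0.003 ]), array([0.485, 0.087])]
(0.41, -0.2, 0.06, 3.17) -> [-0.14, 0.05, -0.063] turn -0.01
(0.488, -0.083, 0.06, 3.17) -> [-0.325, 0.459, 0.0] turn -0.0
(0.488, -0.083, 0.0, 3.17) -> [0.0, -0.0, 0.24] turn -0.0
```

Emit:
carry_out(motion=[[1, -0.1, 0.02, -0.15, -0.01], [1, -0.2, 0.17, -0.15, -0.01], [1, -0.34, 0.33, -0.15, -0.01], [1, -0.47, 0.5, -0.15, -0.01], [1, -0.47, 0.5, -0.15, -0.01]])

```text
t: 12.22
tcp_pos: [0.4925, -0.0812, 0.0766]
ee_rot: [3.141, 0.003, -3.103]
ft_force: [-1.1, -0.4, -0.8]
finger_gap: 0.619
```

```bash
cat >> h.py <<'E'
def tray(f):
    P=cloud(f); m=(P[...,2]>.013)&(P[...,2]<.023)&(f['depth']>0)&(P[...,0]>.42)&(P[...,0]<.56)&(abs(P[...,1])<.16)
    m=cv2.morphologyEx(m.astype(np.uint8),cv2.MORPH_OPEN,np.ones((2,2)))>0
    q=P[m][:,:2]; print('rim',len(q),cv2.minAreaRect((q*1000).astype(np.float32)))
    for lo,hi in[(-.12,-.08),(-.05,0),(.03,.07),(.09,.13)]:
        k=q[(q[:,1]>lo)&(q[:,1]<hi)]
        if len(k)>20: print('  y',lo,hi,'x range',np.percentile(k[:,0],[1,99]).round(4))
    k=q[(q[:,0]>.47)&(q[:,0]<.51)]; print('  y range',np.percentile(k[:,1],[1,99]).round(4) if len(k) else None)
E
python3 - <<'E'
from h import *
st(); tray(grab('wrist','w7')); tray(grab('top'))
E
```

```text
t 12.22 tcp [ 0.4925 -0.0812  0.0766] yaw -3.1035 F [-1.1 -0.4 -0.8] gap 0.619 q [-0.48  0.12  0.63  2.   -0.08  1.04  1.8 ]
rim 4981 ((484.6925964355469, 17.023345947265625), (292.8216247558594, 128.20652770996094), 89.88227081298828)
  y -0.12 -0.08 x range [0.4244 0.4778]
  y -0.05 0 x range [0.421  0.5372]
  y 0.03 0.07 x range [0.4213 0.5475]
  y 0.09 0.13 x range [0.4424 0.5462]
  y range [-0.1283  0.1617]
rim 14 ((466.8143005371094, 62.773963928222656), (50.25160598754883, 159.75299072265625), 37.49196243286133)
  y range None
```

View pics/w7.png

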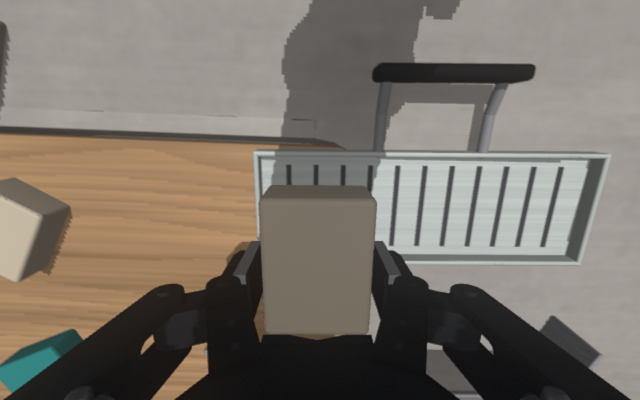

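The bar is held square over the tray's right end at (318,260). The tray's rim corners show at (255,152), (609,154) and (581,264).

```bash
python3 - <<'E'
from h import *
f=grab('wrist'); w=ray(f,[(254.5,152),(609.5,154),(581,264.5)],.018); print(w.round(4))
w=w[:,:2]; d=w[1]-w[0]; yaw=np.arctan2(-d[0],d[1]); print('len',np.hypot(*d),'yaw',yaw,'depth',np.hypot(*(w[2]-w[1])))
c=(w[0]+w[2])/2; print('centre',c)
h=ray(f,[(375,64),(533,66)],.042)[:,:2]; print('handle',h, np.arctan2(-(h[1]-h[0])[0],(h[1]-h[0])[1]))
E
```

```text
[[ 0.4465 -0.1328  0.018 ]
 [ 0.4397  0.1333  0.018 ]
 [ 0.5312  0.1373  0.018 ]]
len 0.26627078447153535 yaw 0.025708482518368745 depth 0.09162897282745316
centre [0.48888969 0.00222189]
handle [[ 0.38765171 -0.05208674]
 [ 0.3857209   0.04569722]] 0.019743154012633064
```

Emit:
carry_out(motion=[[1, 0, -0.008, 0.12, 0], [1, 0, -0.008, 0.24, 0], [1, 0, -0.008, 0.316, 0], [1, 0, -0.008, 0.322, 0], [1, 0, -0.008, 0.322, 0]])

```text
t: 13.0
tcp_pos: [0.4897, -0.0885, -0.004]
ee_rot: [3.141, 0.001, -3.113]
ft_force: [-0.3, -1.1, -1.0]
finger_gap: 0.618
```

Emit:
carry_out(motion=[[-0.41, 0, 0, 0, 0], [-0.41, 0, 0, 0, 0], [-0.41, 0, 0, 0, 0], [-0.41, 0, 0, -0.2, 0], [-0.8, 0, 0, -0.4, 0]])

```text
t: 13.62
tcp_pos: [0.4893, -0.0876, 0.0963]
ee_rot: [-3.141, -0.001, -3.111]
ft_force: [0.9, 0.5, 1.0]
finger_gap: 0.884
```

```bash
python3 - <<'E'
from h import *
st(); f=grab('wrist'); bars(f,(8,15,100),(28,75,255),.035,4)
cv2.imwrite('pics/w8.png',f['pixels'][:,:,::-1])
plan((.46,-.25,.12,3.00),(.395,-.345,.10,2.80))
E
```

```text
t 13.62 tcp [ 0.4893 -0.0876  0.0963] yaw -3.111 F [0.9 0.5 1. ] gap 0.884 q [-0.5   0.09  0.65  1.98 -0.06  1.09  1.79]
ctr 514.2 -316.1 size 84.5 58.1 yaw -0.516 px [ 32. 226.]
ctr 491.2 -88.0 size 71.3 53.3 yaw 0.02 px [316. 208.]
ctr 393.5 -206.3 size 239.2 91.5 yaw -1.541 px [160.  70.]
ctr 513.1 93.2 size 388.6 167.4 yaw 0.319 px [522. 198.]
(0.46, -0.25, 0.12, 3.0) -> [0.155, -0.642, -0.068] turn 0.054
(0.395, -0.345, 0.1, 2.8) -> [0.204, -0.413, 0.08] turn 0.064
```

Emit:
carry_out(motion=[[-0.7, 0.06, -0.24, -0.07, 0.025], [-0.7, 0.12, -0.48, -0.07, 0.054], [-0.7, 0.18, -0.72, -0.07, 0.08], [-0.7, 0.27, -0.96, -0.07, 0.11], [-0.7, 0.36, -0.96, -0.07, 0.118]])

```text
t: 14.3
tcp_pos: [0.4048, -0.3357, 0.1132]
ee_rot: [-3.137, 0.0, 2.793]
ft_force: [0.2, 0.2, -0.1]
finger_gap: 0.848
```

```bash
python3 - <<'E'
from h import *
st(); f=grab('wrist'); bars(f,(8,20,110),(28,75,255),.029,4)
cv2.imwrite('pics/w9.png',f['pixels'][:,:,::-1])
plan((.386,-.344,.10,2.80))
E
```

```text
t 14.3 tcp [ 0.4048 -0.3357  0.1132] yaw 2.7926 F [ 0.2  0.2 -0.1] gap 0.848 q [-0.18  0.17  0.9   1.91 -0.14  1.13  1.99]
ctr 390.5 -615.9 size 40.3 30.0 yaw -0.75 px [ 36. 284.]
ctr 518.6 -326.4 size 67.9 48.9 yaw -0.5 px [366. 303.]
ctr 487.7 -95.8 size 84.8 50.7 yaw -0.06 px [617. 192.]
ctr 386.7 -344.2 size 73.1 54.6 yaw -0.348 px [299. 184.]
(0.386, -0.344, 0.1, 2.8) -> [0.045, -0.059, 0.05] turn -0.003
```

Emit:
carry_out(motion=[[-0.7, 0.045, -0.055, 0.1, 0], [-0.7, 0.045, -0.055, 0.3, 0], [-0.7, 0.045, -0.055, 0.49, 0], [-0.7, 0.045, -0.055, 0.5, 0], [-0.7, 0.045, -0.055, 0.5, 0]])

```text
t: 14.98
tcp_pos: [0.3929, -0.3399, -0.0109]
ee_rot: [-3.141, 0.001, 2.802]
ft_force: [0.3, -0.6, -0.0]
finger_gap: 0.851
```

Emit:
carry_out(motion=[[1, 0, 0, 0, 0], [1, 0, 0, 0, 0], [1, 0, 0, 0, 0], [1, 0, 0, -0.15, 0], [1, 0, 0, -0.34, 0]])

```text
t: 15.6
tcp_pos: [0.3917, -0.3389, 0.0741]
ee_rot: [3.141, -0.001, 2.801]
ft_force: [1.0, 1.1, -0.6]
finger_gap: 0.63
```

```bash
python3 - <<'E'
from h import *
st(); plan((.44,-.13,.075,3.17),(.489,.002,.075,3.17),(.4885,.003,-.005,3.17))
E
```

```text
t 15.6 tcp [ 0.3917 -0.3389  0.0741] yaw 2.8014 F [ 1.   1.1 -0.6] gap 0.63 q [-0.16  0.22  0.91  1.96 -0.2   1.05  2.07]
(0.44, -0.13, 0.075, 3.17) -> [0.097, 0.852, -0.004] turn -0.117
(0.489, 0.002, 0.075, 3.17) -> [-0.211, 0.522, 0.0] turn -0.0
(0.4885, 0.003, -0.005, 3.17) -> [0.002, 0.004, 0.32] turn -0.0
```

Emit:
carry_out(motion=[[1, 0.02, 0.21, -0.01, -0.03], [1, 0.04, 0.43, -0.01, -0.06], [1, 0.07, 0.64, -0.01, -0.09], [1, 0.097, 0.852, -0.01, -0.117], [1, 0.097, 0.852, -0.01, -0.117]])

```text
t: 16.23
tcp_pos: [0.4416, -0.1259, 0.0763]
ee_rot: [3.139, 0.002, -3.106]
ft_force: [-0.2, -1.1, -0.6]
finger_gap: 0.626
```

Emit:
carry_out(motion=[[1, -0.08, 0.2, 0, 0], [1, -0.16, 0.4, 0, 0], [1, -0.215, 0.53, 0, 0], [1, -0.215, 0.53, 0, 0], [1, -0.215, 0.53, 0, 0]])

```text
t: 16.85
tcp_pos: [0.4903, 0.0018, 0.0758]
ee_rot: [-3.141, 0.0, -3.116]
ft_force: [-0.2, 0.1, -1.1]
finger_gap: 0.627
```

```bash
python3 - <<'E'
from h import *
st(); plan((.491,.003,-.003,3.17)); f=grab('wrist'); cv2.imwrite('pics/w10.png',f['pixels'][:,:,::-1]); bars(f,(8,15,100),(28,75,255),.11,4)
E
```

```text
t 16.85 tcp [0.4903 0.0018 0.0758] yaw -3.1159 F [-0.2  0.1 -1.1] gap 0.627 q [-0.63  0.1   0.61  2.02 -0.07  1.04  1.6 ]
(0.491, 0.003, -0.003, 3.17) -> [-0.003, 0.005, 0.315] turn -0.001
ctr 464.3 -54.5 size 47.3 33.1 yaw 0.018 px [193. 210.]
ctr 490.6 5.0 size 82.5 59.0 yaw 0.043 px [319. 261.]
ctr 405.3 -86.3 size 96.2 52.5 yaw 1.565 px [112.  70.]
ctr 472.9 96.8 size 244.3 109.5 yaw 0.374 px [483. 200.]
```

View pics/w10.png

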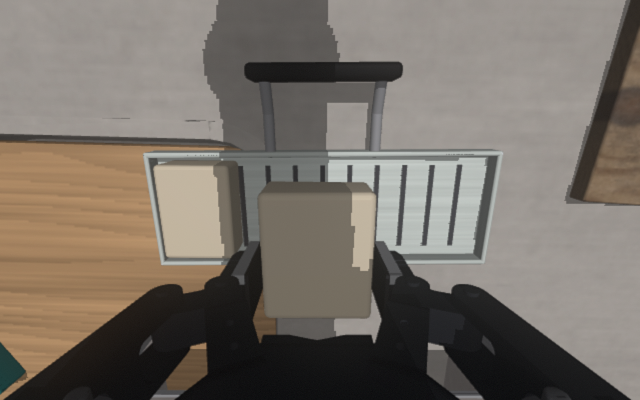

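The first cream lies flat in the right end of the tray at (200,210). The second is held above the middle at (319,261). Lowering it.

Emit:
carry_out(motion=[[1, 0, 0, 0.12, 0], [1, 0, 0, 0.24, 0], [1, 0, 0, 0.31, 0], [1, 0, 0, 0.318, 0], [1, 0, 0, 0.318, 0]])

```text
t: 17.52
tcp_pos: [0.4908, 0.0031, -0.0034]
ee_rot: [3.141, 0.001, -3.115]
ft_force: [0.3, 1.3, -0.0]
finger_gap: 0.626
```

Emit:
carry_out(motion=[[-0.46, 0, 0, 0, 0], [-0.46, 0, 0, 0, 0], [-0.46, 0, 0, 0, 0], [-0.46, 0, 0, -0.2, 0], [-0.7, 0, 0, -0.4, 0]])

```text
t: 18.15
tcp_pos: [0.4898, 0.0033, 0.0969]
ee_rot: [-3.141, -0.001, -3.114]
ft_force: [0.9, 1.8, -0.4]
finger_gap: 0.85
```

```bash
python3 - <<'E'
from h import *
st(); f=grab('wrist'); bars(f,(8,15,100),(28,75,255),.034,3)
plan((.50,-.20,.10,2.9),(.50,-.33,.10,2.63))
E
```

```text
t 18.15 tcp [0.4898 0.0033 0.0969] yaw -3.1143 F [ 0.9  1.8 -0.4] gap 0.85 q [-0.65  0.07  0.62  2.   -0.05  1.09  1.58]
ctr 490.9 -89.7 size 77.3 54.8 yaw 0.018 px [199. 204.]
ctr 391.5 -150.9 size 168.9 91.6 yaw 1.567 px [112.  70.]
ctr 505.9 172.1 size 441.2 185.2 yaw 0.457 px [478. 198.]
(0.5, -0.2, 0.1, 2.9) -> [-0.0, -0.814, 0.015] turn 0.085
(0.5, -0.33, 0.1, 2.63) -> [-0.124, -0.505, -0.0] turn 0.086
```

Emit:
carry_out(motion=[[-0.7, 0, -0.2, -0.02, 0.02], [-0.7, 0, -0.4, -0.02, 0.045], [-0.7, 0, -0.6, -0.02, 0.065], [-0.7, 0, -0.814, -0.02, 0.085], [-0.7, 0, -0.814, -0.02, 0.085]])

```text
t: 18.82
tcp_pos: [0.4949, -0.2054, 0.1013]
ee_rot: [-3.139, 0.001, 2.894]
ft_force: [-0.2, 0.9, 0.4]
finger_gap: 0.85
```

Emit:
carry_out(motion=[[-0.7, -0.04, -0.2, 0, 0.04], [-0.7, -0.08, -0.4, 0, 0.075], [-0.7, -0.11, -0.49, 0, 0.086], [-0.7, -0.11, -0.49, 0, 0.086]])

```text
t: 19.32
tcp_pos: [0.4931, -0.3266, 0.1007]
ee_rot: [-3.141, -0.0, 2.63]
ft_force: [0.3, 0.5, -0.4]
finger_gap: 0.85
```

```bash
python3 - <<'E'
from h import *
st(); f=grab('wrist'); bars(f,(8,20,110),(28,75,255),.029,3); cv2.imwrite('pics/w11.png',f['pixels'][:,:,::-1])
E
```

```text
t 19.32 tcp [ 0.4931 -0.3266  0.1007] yaw 2.6299 F [ 0.3  0.5 -0.4] gap 0.85 q [-0.18  0.37  0.87  1.76 -0.31  1.15  1.85]
ctr 590.8 -554.3 size 59.5 23.1 yaw -1.428 px [167. 391.]
ctr 518.3 -325.2 size 70.1 50.0 yaw -0.512 px [332. 228.]
ctr 493.2 -84.1 size 73.1 52.0 yaw -0.042 px [600.  54.]
```

View pics/w11.png

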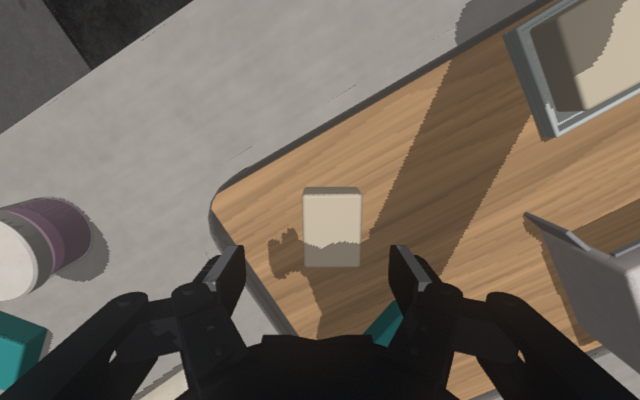

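The last cream bar is between the jaws at (332,228), which casts to (0.518, -0.325), yaw -0.51. Turquoise look-alikes are at (385,322) and (22,345); I'm leaving those alone.

Emit:
carry_out(motion=[[-0.7, -0.084, 0.054, 0.1, 0], [-0.7, -0.084, 0.054, 0.25, 0], [-0.7, -0.084, 0.054, 0.44, 0], [-0.7, -0.084, 0.054, 0.45, 0], [-0.7, -0.084, 0.054, 0.45, 0]])

```text
t: 20.0
tcp_pos: [0.5196, -0.3232, -0.0103]
ee_rot: [3.141, 0.001, 2.633]
ft_force: [-0.1, -0.3, 0.4]
finger_gap: 0.846
```

Emit:
carry_out(motion=[[1, 0, 0, 0, 0], [1, 0, 0, 0, 0], [1, 0, 0, 0, 0], [1, 0, 0, -0.15, 0], [1, 0, 0, -0.35, 0]])

```text
t: 20.62
tcp_pos: [0.5177, -0.3234, 0.0765]
ee_rot: [3.142, -0.002, 2.632]
ft_force: [1.1, -0.2, 0.5]
finger_gap: 0.582
```

```bash
python3 - <<'E'
from h import *
st(); plan((.50,-.13,.078,3.0),(.49,.08,.078,3.17),(.488,.087,-.004,3.17))
E
```

```text
t 20.62 tcp [ 0.5177 -0.3234  0.0765] yaw 2.6317 F [ 1.1 -0.2  0.5] gap 0.582 q [-0.16  0.44  0.85  1.73 -0.36  1.13  1.86]
(0.5, -0.13, 0.078, 3.0) -> [0.439, 0.641, -0.006] turn -0.117
(0.49, 0.08, 0.078, 3.17) -> [0.158, 0.826, 0.0] turn -0.054
(0.488, 0.087, -0.004, 3.17) -> [0.007, 0.028, 0.328] turn -0.0
```

Emit:
carry_out(motion=[[1, 0.11, 0.16, -0.01, -0.03], [1, 0.22, 0.32, -0.01, -0.06], [1, 0.33, 0.48, -0.01, -0.09], [1, 0.44, 0.64, -0.01, -0.117], [1, 0.44, 0.64, -0.01, -0.117]])

```text
t: 21.25
tcp_pos: [0.5008, -0.1257, 0.0788]
ee_rot: [3.138, 0.0, 3.007]
ft_force: [-0.2, 1.0, -0.9]
finger_gap: 0.578
```

Emit:
carry_out(motion=[[1, 0.04, 0.21, 0, -0.02], [1, 0.08, 0.42, 0, -0.04], [1, 0.12, 0.63, 0, -0.054], [1, 0.155, 0.84, 0, -0.054], [1, 0.155, 0.84, 0, -0.054]])

```text
t: 21.88
tcp_pos: [0.4922, 0.0868, 0.079]
ee_rot: [3.14, 0.001, -3.108]
ft_force: [0.9, -0.4, -1.8]
finger_gap: 0.579
```

```bash
python3 - <<'E'
from h import *
st(); plan((.489,.088,-.004,3.17)); f=grab('wrist','w12'); bars(f,(8,15,100),(28,75,255),.11,1)
E
```

```text
t 21.88 tcp [0.4922 0.0868 0.079 ] yaw -3.1081 F [ 0.9 -0.4 -1.8] gap 0.579 q [-0.79  0.12  0.6   2.   -0.08  1.05  1.45]
(0.489, 0.088, -0.004, 3.17) -> [0.013, 0.005, 0.332] turn 0.002
ctr 464.0 173.7 size 285.4 103.1 yaw 0.805 px [479. 159.]
```

Emit:
carry_out(motion=[[1, 0.013, 0.004, 0.12, 0], [1, 0.013, 0.004, 0.24, 0], [1, 0.013, 0.004, 0.325, 0], [1, 0.013, 0.004, 0.332, 0], [1, 0.013, 0.004, 0.332, 0]])

```text
t: 22.55
tcp_pos: [0.4891, 0.0819, -0.0042]
ee_rot: [-3.141, 0.0, -3.117]
ft_force: [0.5, -0.2, -0.8]
finger_gap: 0.583
```

Emit:
carry_out(motion=[[-0.38, 0, 0, 0, 0], [-0.38, 0, 0, 0, 0], [-0.38, 0, 0, 0, 0], [-0.38, 0, 0, -0.2, 0], [-0.7, 0.1, -0.1, -0.4, 0]])

```text
t: 23.18
tcp_pos: [0.4653, 0.059, 0.097]
ee_rot: [-3.14, 0.001, -3.111]
ft_force: [0.2, 0.6, 0.6]
finger_gap: 0.85
```

Emit:
carry_out(motion=[[-0.7, 0.24, -0.25, -0.1, 0.05], [-0.7, 0.28, -0.35, -0.2, 0.1], [-0.7, 0.28, -0.35, -0.2, 0.15], [-0.7, 0.28, -0.35, -0.2, 0.2], [-0.7, 0.28, -0.35, -0.2, 0.25]])

```text
t: 23.8
tcp_pos: [0.3968, -0.0315, 0.1458]
ee_rot: [3.14, 0.0, 2.378]
ft_force: [0.0, -0.3, -0.3]
finger_gap: 0.851
```

```bash
python3 - <<'E'
from h import *
st(); f=grab('top'); cv2.imwrite('pics/t13.png',cv2.resize(f['pixels'][130:265,150:420,::-1],None,fx=2.9,fy=2.9,interpolation=cv2.INTER_CUBIC)); grab('wrist','w13')
E
```

```text
t 23.8 tcp [ 0.3968 -0.0315  0.1458] yaw 2.3781 F [ 0.  -0.3 -0.3] gap 0.851 q [-0.65 -0.25  0.59  2.13  0.15  1.22  0.68]
```

View pics/w13.png

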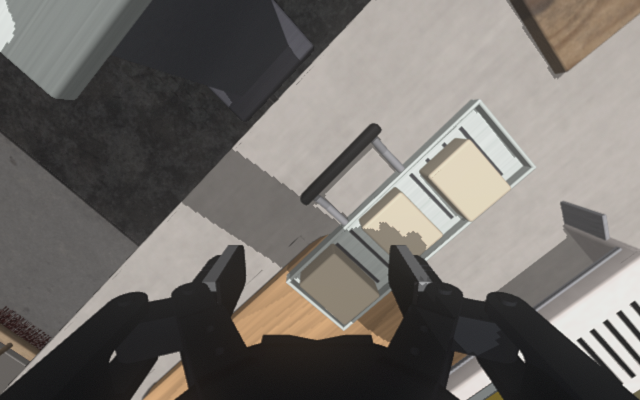

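All three creams are in the tray, at (340,283), (400,217) and (467,178). Now checking that they lie flat and getting handle and tray geometry from this view.

```bash
python3 - <<'E'
from h import *
f=grab('wrist'); P=cloud(f)
for n,(u,v) in dict(a=(335,275),b=(395,210),c=(465,165)).items():
    w=P[v-10:v+11,u-10:u+11].reshape(-1,3); A=np.c_[w[:,:2]-w[:,:2].mean(0),np.ones(len(w))]; s=np.linalg.lstsq(A,w[:,2],rcond=None)[0]
    print(n,w.mean(0).round(4),'tilt',s[:2].round(3))
w=ray(f,[(478,100),(535,163),(345,329.5),(288,282)],.018)[:,:2]; print('tray',w.round(4).tolist(),w.mean(0).round(4))
d=w[0]-w[3]; print('yaw',np.arctan2(-d[0],d[1]))
h=ray(f,[(378,126),(303,201)],.042)[:,:2]; print('handle top',h.round(4).tolist(),h.mean(0))
c=np.array([.682,-.008]); 
plan((.389,.0,.145,1.60),(.389,.0,.03,1.60))
E
```

```text
a [ 0.4736 -0.0767  0.0358] tilt [-1.086  0.788]
b [0.4633 0.0137 0.0318] tilt [-1.016 -0.007]
c [0.4729 0.0894 0.035 ] tilt [-1.107 -0.842]
tray [[0.4389, 0.1389], [0.527, 0.1456], [0.5426, -0.1226], [0.452, -0.1267]] [0.4901 0.0088]
yaw 0.04949095487377367
handle top [[0.3886, 0.0522], [0.3923, -0.0436]] [0.39044965 0.00427576]
(0.389, 0.0, 0.145, 1.6) -> [0.109, 0.071, 0.002] turn 0.25
(0.389, 0.0, 0.03, 1.6) -> [0.0, -0.0, 0.46] turn -0.0
```

View pics/t13.png

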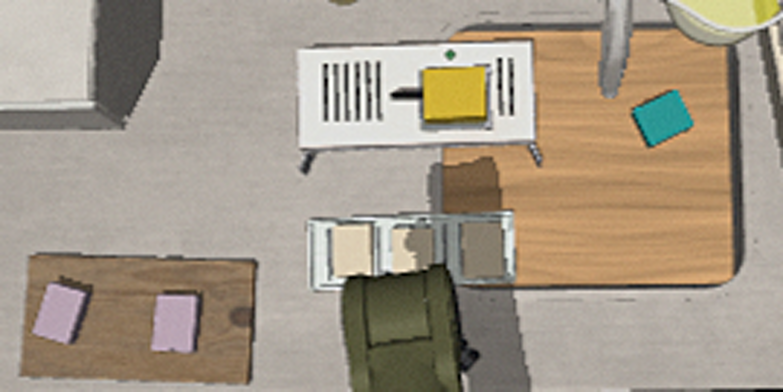

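The top view shows all creams inside the tray, and lavender_a flat on the board at crop (177,323) beside lavender_b (62,312), which hasn't moved. Bar-top heights are 0.036, 0.032 and 0.035, so all three sit on the tray floor. Next is the handle.

Emit:
carry_out(motion=[[0, 0.05, 0.03, 0, 0.06], [0, 0.11, 0.08, 0, 0.12], [0, 0.11, 0.08, 0, 0.18], [0, 0.11, 0.08, 0, 0.244], [0, 0.11, 0.08, 0, 0.244]])

```text
t: 24.58
tcp_pos: [0.3906, 0.0019, 0.1455]
ee_rot: [3.142, 0.0, 1.62]
ft_force: [-0.4, -0.0, -0.1]
finger_gap: 0.5
```

```bash
python3 - <<'E'
from h import *
st(); f=grab('wrist','w14')
hsv=cv2.cvtColor(f['pixels'],cv2.COLOR_RGB2HSV)
P=cloud(f); m=(P[...,2]>.03)&(P[...,2]<.048)&(P[...,0]>.36)&(P[...,0]<.42)&(abs(P[...,1])<.09)&(f['depth']>0)&(hsv[...,2]<90)
q=P[m]; print(m.sum(),q.mean(0).round(4),cv2.minAreaRect((q[:,:2]*1000).astype(np.float32)))
E
```

```text
t 24.57 tcp [0.3906 0.0019 0.1455] yaw 1.6203 F [-0.4 -0.  -0.1] gap 0.5 q [-0.57 -0.24  0.44  2.14  0.11  1.22 -0.13]
1006 [0.392  0.0061 0.0408] ((391.902099609375, 4.479206085205078), (9.701549530029297, 98.94763946533203), 1.7411918640136719)
```

View pics/w14.png

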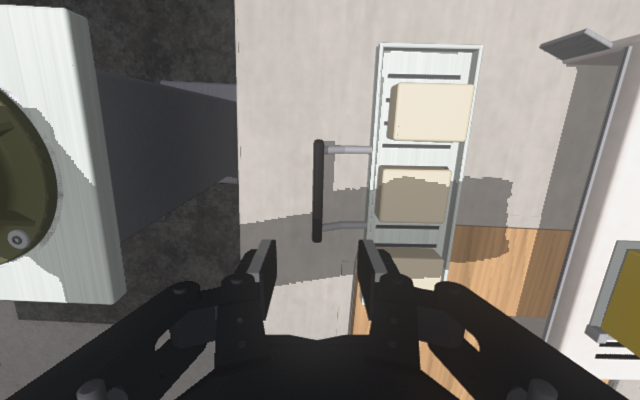

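The handle is at (318,190) in the wrist view, measured at (0.392, 0.0045) with yaw 0.03. The cream bars sit inside the pan. Descending around the handle.

Emit:
carry_out(motion=[[0, 0.01, 0.006, 0.2, 0], [0, 0.01, 0.006, 0.4, 0], [0, 0.01, 0.006, 0.56, 0], [0, 0.01, 0.006, 0.572, 0], [0, 0.01, 0.006, 0.572, 0]])

```text
t: 25.25
tcp_pos: [0.3929, 0.0046, 0.0035]
ee_rot: [3.14, -0.0, 1.619]
ft_force: [1.5, 0.8, 0.8]
finger_gap: 0.497
```

Emit:
carry_out(motion=[[1, 0, 0, 0, 0], [1, 0, 0, 0, 0], [1, 0, 0, 0, 0], [1, 0, 0, 0, 0]], newtons=40)

```text
t: 25.75
tcp_pos: [0.3924, 0.0048, 0.0037]
ee_rot: [3.141, -0.001, 1.616]
ft_force: [-3.7, 0.9, 7.3]
finger_gap: 0.101
```

```bash
python3 - <<'E'
from h import *
st(); f=grab('wrist'); cv2.imwrite('pics/w15.png',f['pixels'][:,:,::-1])
P=cloud(f); 
# dryer front face & horns: points z .05-.08 near x .6-.65
m=(P[...,2]>.08)&(P[...,2]<.09)&(P[...,0]>.58)&(P[...,0]<.76)&(abs(P[...,1])<.2)&(f['depth']>0)
q=P[m][:,:2]
for lo in np.arange(-.15,.15,.05):
    k=q[(q[:,1]>lo)&(q[:,1]<lo+.05)]
    if len(k)>10: print(lo.round(2),len(k),'front x',np.percentile(k[:,0],2).round(4),'back',np.percentile(k[:,0],98).round(4))
print(q[:,1].max() if len(q) else 0)
E
```

```text
t 25.75 tcp [0.3924 0.0048 0.0037] yaw 1.6161 F [-3.7  0.9  7.3] gap 0.101 q [-0.57 -0.02  0.5   2.29  0.01  0.86 -0.04]
0
```

The handle is gripped. I'm sliding the tray 50 mm while lining up y and yaw with the cabinet, then looking.

Emit:
carry_out(motion=[[1, -0.013, 0.04, 0, 0.002], [1, -0.026, 0.08, 0, 0.004], [1, -0.04, 0.12, 0, 0.006], [1, -0.053, 0.16, 0, 0.008], [1, -0.067, 0.197, 0, 0.009]])

```text
t: 26.42
tcp_pos: [0.4403, -0.0083, 0.0036]
ee_rot: [-3.137, -0.003, 1.591]
ft_force: [-10.6, 2.5, 15.5]
finger_gap: 0.103
```

```bash
python3 - <<'E'
from h import *
st(); f=grab('wrist','w16'); f=grab('top'); cv2.imwrite('pics/t16.png',cv2.resize(f['pixels'][135:255,230:350,::-1],None,fx=5,fy=5,interpolation=cv2.INTER_CUBIC))
E
```

```text
t 26.43 tcp [ 0.4403 -0.0083  0.0036] yaw 1.5906 F [-10.6   2.5  15.5] gap 0.103 q [-0.54  0.1   0.53  2.18 -0.07  0.87  0.05]
```

View pics/w16.png

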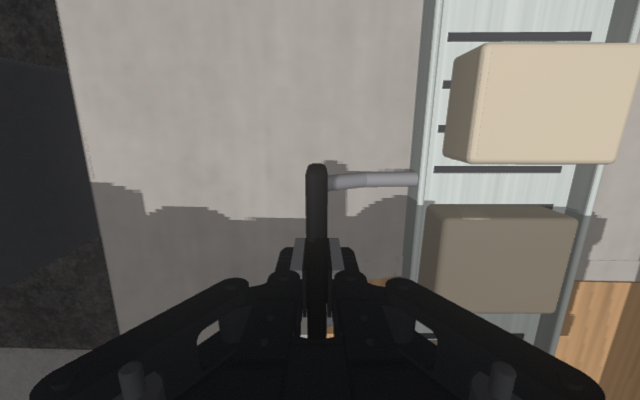

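View pics/t16.png

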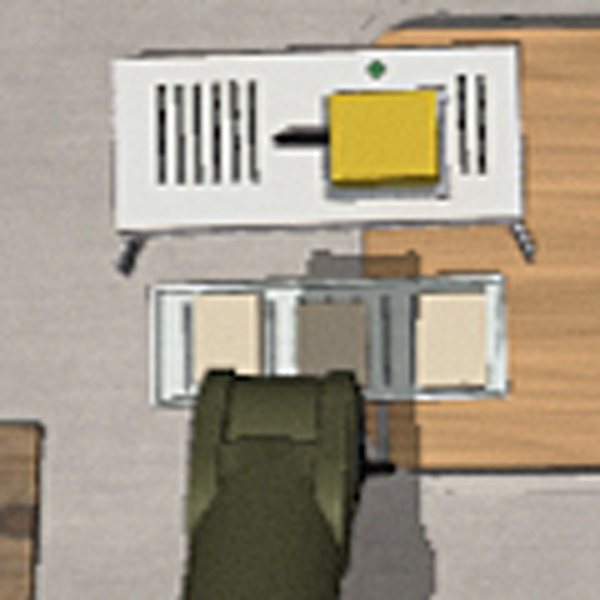

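Image quota used up (16), so from here I work from numbers. The top crop shows the tray with mid-column ≈328 between the horn tips at (125,268) and (531,256), nearly parallel to the cabinet's front. Casting these numerically.

```bash
python3 - <<'E'
from h import *
f=grab('top')
def w(pts,z):
    p=(np.array(pts,float)+.5)/5-.5+[230,135]; return ray(f,p,z)[:,:2]
def yaw(a,b): d=a-b; return round(np.arctan2(-d[0],d[1]),4)
D=w([(113,60),(520,45),(522,222),(115,235)],.085); print('dryer',D.round(4).tolist(),D.mean(0),yaw(D[0],D[1]),yaw(D[3],D[2]))
T=w([(150,286),(502,275),(508,396),(153,406)],.018); print('tray',T.round(4).tolist(),T.mean(0),yaw(T[0],T[1]),yaw(T[3],T[2]))
P=cloud(f)
for X in [(125,266),(531,254)]:
    u,v=((np.array(X)+.5)/5-.5+[230,135]).astype(int); print('horn',P[v-2:v+3,u-1:u+2].reshape(-1,3).round(3).tolist())
y=w([(326,90),(437,90),(437,182),(331,184)],.133); print('guard',y.round(4).tolist(),y.mean(0)); t=w([(275,138),(325,137)],.127); print('tab',t.round(4).tolist())
E
```

```text
dryer [[0.7439, 0.1455], [0.7519, -0.1565], [0.6191, -0.1563], [0.6126, 0.1428]] [ 0.68187938 -0.00613691] 0.0263 0.0217
tray [[0.5836, 0.1285], [0.5893, -0.1423], [0.4961, -0.1458], [0.4911, 0.1255]] [ 0.54002345 -0.00852211] 0.0211 0.0182
horn [[0.612, 0.157, 0.004], [0.605, 0.144, 0.052], [0.607, 0.143, 0.038], [0.601, 0.147, 0.052], [0.602, 0.145, 0.046], [0.604, 0.143, 0.034], [0.598, 0.148, 0.049], [0.599, 0.146, 0.042], [0.601, 0.145, 0.025], [0.594, 0.148, 0.05], [0.596, 0.147, 0.034], [0.598, 0.145, 0.024], [0.592, 0.151, 0.036], [0.593, 0.148, 0.028], [0.596, 0.148, 0.01]]
horn [[0.609, -0.157, 0.053], [0.618, -0.162, -0.0], [0.617, -0.166, 0.003], [0.608, -0.157, 0.037], [0.606, -0.161, 0.049], [0.613, -0.166, 0.006], [0.606, -0.158, 0.023], [0.602, -0.161, 0.049], [0.61, -0.166, -0.002], [0.605, -0.158, 0.006], [0.599, -0.161, 0.044], [0.606, -0.166, -0.0], [0.601, -0.158, 0.004], [0.6, -0.162, 0.014], [0.602, -0.166, -0.003]]
guard [[0.7078, -0.0163], [0.7069, -0.0956], [0.6404, -0.095], [0.6397, -0.0198]] [ 0.67371302 -0.05667516]
tab [[0.6747, 0.0207], [0.675, -0.0151]]
```

Emit:
carry_out(motion=[[1, 0, 0.05, 0, 0], [1, 0, 0.1, 0, 0], [1, 0, 0.15, 0, 0], [1, 0, 0.2, 0, 0], [1, 0, 0.25, 0, 0]])

```text
t: 27.2
tcp_pos: [0.5024, -0.0086, 0.0037]
ee_rot: [-3.136, -0.002, 1.589]
ft_force: [-10.5, -0.1, 15.3]
finger_gap: 0.108
```

Emit:
carry_out(motion=[[1, 0, 0.05, 0, 0], [1, 0, 0.1, 0, 0], [1, 0, 0.15, 0, 0], [1, 0, 0.2, 0, 0], [1, 0, 0.23, 0, 0]])

```text
t: 27.82
tcp_pos: [0.5606, -0.0076, 0.0038]
ee_rot: [-3.138, -0.001, 1.589]
ft_force: [-9.4, -0.0, 14.5]
finger_gap: 0.107
```

Emit:
carry_out(motion=[[1, 0, 0.015, 0, 0], [1, 0, 0.03, 0, 0], [1, 0, 0.03, 0, 0]])

```text
t: 28.2
tcp_pos: [0.5682, -0.0075, 0.0038]
ee_rot: [-3.139, -0.001, 1.589]
ft_force: [-8.3, 0.7, 10.3]
finger_gap: 0.106
```

```bash
cat >> h.py <<'E'
def handle(f,x0=.52,x1=.62):
    P=cloud(f); hsv=cv2.cvtColor(f['pixels'],cv2.COLOR_RGB2HSV)
    m=(P[...,2]>.03)&(P[...,2]<.05)&(P[...,0]>x0)&(P[...,0]<x1)&(abs(P[...,1])<.09)&(f['depth']>0)&(hsv[...,2]<90)
    q=P[m]; print('handle',m.sum(),cv2.minAreaRect((q[:,:2]*1000).astype(np.float32)) if len(q) else None)
E
python3 - <<'E'
from h import *
st(); handle(grab('wrist')); handle(grab('top'))
E
```

```text
t 28.2 tcp [ 0.5682 -0.0075  0.0038] yaw 1.5891 F [-8.3  0.7 10.3] gap 0.106 q [-0.46  0.37  0.5   1.88 -0.22  0.94  0.16]
handle 4480 ((568.3517456054688, -2.8684005737304688), (86.94498443603516, 34.887794494628906), 75.11703491210938)
handle 19 ((566.5303955078125, -46.99672317504883), (8.425732612609863, 22.180160522460938), 0.5551443696022034)
```

Emit:
carry_out(motion=[[1, 0, 0.01, 0, 0], [1, 0, 0.02, 0, 0], [1, 0, 0.03, 0, 0], [1, 0, 0.03, 0, 0]])

```text
t: 28.8
tcp_pos: [0.5707, -0.0082, 0.0037]
ee_rot: [-3.128, -0.001, 1.589]
ft_force: [-21.0, -1.3, 23.0]
finger_gap: 0.101
```

Emit:
carry_out(motion=[[1, 0, -0.015, 0, 0], [0.1, 0, -0.015, 0, 0], [0.1, 0, -0.015, 0, 0], [0.1, 0, -0.015, -0.2, 0], [0.1, 0, -0.015, -0.4, 0]])

```text
t: 29.42
tcp_pos: [0.5732, -0.0073, 0.1035]
ee_rot: [-3.142, 0.0, 1.589]
ft_force: [0.1, 0.4, -0.5]
finger_gap: 0.45
```

Emit:
carry_out(motion=[[0.1, 0, -0.1, -0.25, 0], [0.1, 0, -0.2, -0.5, 0], [0.1, 0, -0.2, -0.5, 0]])

```text
t: 29.8
tcp_pos: [0.5253, -0.0084, 0.2328]
ee_rot: [3.132, -0.003, 1.589]
ft_force: [1.0, -0.0, -0.9]
finger_gap: 0.445
```

```bash
python3 - <<'E'
from h import *
st(); f=grab('wrist'); handle(f); pickle.dump({k:f[k] for k in('pixels','depth','K','eye','R')},open('w17.pkl','wb'))
P=cloud(f); ok=f['depth']>0
m=(abs(P[...,2]-.085)<.004)&ok&(P[...,0]>.58)&(P[...,0]<.7); q=P[m]
for lo in np.arange(-.15,.15,.03):
    k=q[(q[:,1]>lo)&(q[:,1]<lo+.03)]
    if len(k)>20: print('top face y',lo.round(2),len(k),'front x',np.percentile(k[:,0],[.5,2]).round(4))
# rim / bar points
m=(P[...,2]>.013)&(P[...,2]<.023)&ok&(P[...,0]>.59)&(P[...,0]<.64)&(abs(P[...,1])<.13); q=P[m]
print('rim x',np.percentile(q[:,0],[2,50,98]).round(4) if len(q) else None)
print('eye',f['eye'])
f=grab('top'); handle(f)
E
```

```text
t 29.8 tcp [ 0.5253 -0.0084  0.2328] yaw 1.5891 F [ 1.  -0.  -0.9] gap 0.445 q [-0.57  0.03  0.55  1.75 -0.02  1.36  0.  ]
handle 671 ((571.1990356445312, -8.595199584960938), (9.939898490905762, 98.26468658447266), 1.2872931957244873)
top face y -0.15 230 front x [0.6369 0.638 ]
top face y -0.12 497 front x [0.625  0.6253]
top face y -0.09 554 front x [0.6239 0.6245]
top face y -0.06 591 front x [0.6233 0.6239]
top face y -0.03 1243 front x [0.6229 0.6235]
top face y 0.0 1828 front x [0.6226 0.6233]
top face y 0.03 2203 front x [0.6217 0.6226]
top face y 0.06 2416 front x [0.6209 0.6221]
top face y 0.09 2640 front x [0.6204 0.6215]
top face y 0.12 2309 front x [0.62   0.6209]
rim x [0.5926 0.6246 0.6338]
eye [0.52357984 0.06050128 0.39543035]
handle 30 ((569.4088134765625, -39.952232360839844), (10.570784568786621, 37.07591247558594), 10.076045989990234)
```

The tray is home: the handle is 51.4 mm ahead of the cabinet face (51 specified), and handle and face yaw are both ≈0.022. Now locating the tab and guard in this view.

```bash
python3 - <<'E'
from h import *
f=pickle.load(open('w17.pkl','rb')); P=cloud(f); hsv=cv2.cvtColor(f['pixels'],cv2.COLOR_RGB2HSV); ok=f['depth']>0
m=ok&(P[...,2]>.1)&(P[...,2]<.14)&(P[...,0]>.62)&(P[...,0]<.74)
y=m&(hsv[...,0]>18)&(hsv[...,0]<32)&(hsv[...,1]>120); q=P[y]; q=q[abs(q[:,2]-.133)<.005]
print('guard top',len(q),np.median(q[:,2]),cv2.minAreaRect((q[:,:2]*1000).astype(np.float32)))
d=m&(hsv[...,2]<80)&(hsv[...,1]<120)&(P[...,1]>-.03)&(P[...,1]<.05); q=P[d]; 
v,u=np.nonzero(d); print('tab',len(q),'px',u.min(),u.max(),v.min(),v.max(),'z',np.percentile(q[:,2],[5,50,95]).round(4),'x',np.percentile(q[:,0],[2,50,98]).round(4),'y',np.percentile(q[:,1],[1,99]).round(4))
t=q[q[:,2]>.12]; print(cv2.minAreaRect((t[:,:2]*1000).astype(np.float32)))
plan((.675,-.005,.24,1.589),(.675,-.005,.10,1.589))
E
```

```text
guard top 3474 0.12879270470257623 ((677.84423828125, -55.273521423339844), (61.526100158691406, 75.80522155761719), 1.7537156343460083)
tab 619 px 462 481 164 207 z [0.1146 0.1258 0.1282] x [0.6727 0.674  0.6799] y [-0.017   0.0233]
((676.618896484375, 2.9303035736083984), (8.607757568359375, 41.03102111816406), 2.086397886276245)
(0.675, -0.005, 0.24, 1.589) -> [0.001, 0.604, -0.043] turn 0.0
(0.675, -0.005, 0.1, 1.589) -> [0.0, -0.0, 0.56] turn -0.0
```

Emit:
carry_out(motion=[[0.1, 0.02, 0.2, 0, 0], [0.1, 0.04, 0.4, 0.05, 0], [0.1, 0.061, 0.6, 0.1, 0], [0.1, 0.061, 0.607, 0.13, 0], [0.1, 0.061, 0.607, 0.13, 0]])

```text
t: 30.52
tcp_pos: [0.6733, 0.009, 0.1918]
ee_rot: [-3.136, 0.002, 1.588]
ft_force: [-1.1, -0.6, 0.1]
finger_gap: 0.448
```

```bash
cat >> h.py <<'E'
def tabm(f):
    P=cloud(f); hsv=cv2.cvtColor(f['pixels'],cv2.COLOR_RGB2HSV); ok=f['depth']>0
    m=ok&(abs(P[...,2]-.127)<.006)&(abs(P[...,0]-.677)<.03)&(P[...,1]>-.03)&(P[...,1]<.05)&(hsv[...,2]<80)&(hsv[...,1]<120); q=P[m]
    print('tab',len(q),cv2.minAreaRect((q[:,:2]*1000).astype(np.float32)) if len(q)>5 else None)
E
python3 - <<'E'
from h import *
st(); tabm(grab('wrist','w18')); tabm(grab('top')); plan((.6767,.0095,.083,1.589))
E
```

```text
t 30.52 tcp [0.6733 0.009  0.1918] yaw 1.5883 F [-1.1 -0.6  0.1] gap 0.448 q [-0.47  0.42  0.57  1.43 -0.22  1.37  0.12]
tab 436 ((677.401611328125, 3.3543262481689453), (6.700838565826416, 40.54722213745117), 1.2623449563980103)
tab 11 ((675.176025390625, -4.079427719116211), (25.574554443359375, 7.942937850952148), 88.04183197021484)
(0.6767, 0.0095, 0.083, 1.589) -> [0.002, 0.012, 0.448] turn -0.0
```

Emit:
carry_out(motion=[[0.1, 0, 0, 0, 0], [0.1, 0, 0, 0.1, 0], [0.1, 0, 0, 0.2, 0], [0.1, 0, 0, 0.2, 0]])

```text
t: 31.12
tcp_pos: [0.673, 0.0098, 0.1441]
ee_rot: [-3.139, -0.001, 1.589]
ft_force: [-0.3, -0.9, -0.0]
finger_gap: 0.448
```

Emit:
carry_out(motion=[[0.1, 0, 0.016, 0.08, 0], [0.1, 0, 0.016, 0.16, 0], [0.1, 0, 0.016, 0.24, 0], [0.1, 0, 0.016, 0.24, 0], [0.1, 0, 0.016, 0.24, 0]])

```text
t: 31.75
tcp_pos: [0.6789, 0.0095, 0.0852]
ee_rot: [3.141, 0.0, 1.589]
ft_force: [-0.2, -1.0, 0.2]
finger_gap: 0.449
```

Emit:
carry_out(motion=[[1, 0, 0, 0, 0], [1, 0, 0, 0, 0], [1, 0, 0, 0, 0], [1, 0, 0, 0, 0]], newtons=30)

```text
t: 32.25
tcp_pos: [0.6768, 0.0098, 0.085]
ee_rot: [-3.138, -0.001, 1.589]
ft_force: [-5.0, 1.2, 1.6]
finger_gap: 0.084
```

Tab gripped (gap 7 mm). Swinging the guard up along its arc.

Emit:
carry_out(motion=[[1, -0.02, 0, -0.063, 0], [1, -0.05, 0, -0.122, 0], [1, -0.088, 0, -0.176, 0], [1, -0.134, 0, -0.224, 0], [1, -0.186, 0, -0.264, 0]])

```text
t: 32.88
tcp_pos: [0.6778, -0.038, 0.1513]
ee_rot: [-3.138, -0.0, 1.588]
ft_force: [-5.0, -1.5, -7.4]
finger_gap: 0.089
```

Emit:
carry_out(motion=[[1, -0.058, 0, -0.032, 0], [1, -0.119, 0, -0.055, 0], [1, -0.184, 0, -0.069, 0], [1, -0.25, 0, -0.072, 0], [1, -0.316, 0, -0.066, 0]])

```text
t: 33.5
tcp_pos: [0.6797, -0.1154, 0.1689]
ee_rot: [-3.14, -0.003, 1.589]
ft_force: [-5.2, 2.3, -1.5]
finger_gap: 0.085
```

Emit:
carry_out(motion=[[1, -0.064, 0, 0.016, 0], [1, -0.064, 0, 0.016, 0], [1, -0.064, 0, 0.016, 0]])

```text
t: 33.88
tcp_pos: [0.6801, -0.1337, 0.1649]
ee_rot: [-3.14, 0.001, 1.587]
ft_force: [-6.6, -1.4, -1.0]
finger_gap: 0.083
```

```bash
cat >> h.py <<'E'
def yel(f):
    P=cloud(f); hsv=cv2.cvtColor(f['pixels'],cv2.COLOR_RGB2HSV); ok=f['depth']>0
    m=ok&(hsv[...,0]>18)&(hsv[...,0]<34)&(hsv[...,1]>110)&(P[...,0]>.6)&(P[...,0]<.74)&(abs(P[...,1]+.06)<.13)&(P[...,2]>.086)&(P[...,2]<.25); q=P[m]
    print('yellow',len(q)); 
    if len(q): print(' x',np.percentile(q[:,0],[1,99]).round(4),'y',np.percentile(q[:,1],[1,50,99]).round(4),'z',np.percentile(q[:,2],[1,50,99]).round(4))
def red(f):
    P=cloud(f); hsv=cv2.cvtColor(f['pixels'],cv2.COLOR_RGB2HSV)
    m=((hsv[...,0]<8)|(hsv[...,0]>172))&(hsv[...,1]>130)&(hsv[...,2]>60)&(P[...,0]>.6)&(P[...,0]<.75)&(abs(P[...,1])<.15)
    v,u=np.nonzero(m); q=P[m]; print('red',len(q),'px',(u.mean().round(1),v.mean().round(1)) if len(q) else None,np.median(q,0).round(4) if len(q) else None, 'x',np.percentile(q[:,0],[2,98]).round(4) if len(q) else None)
E
python3 - <<'E'
from h import *
st()
for n in('wrist','top','side'): f=grab(n); print(n); yel(f); red(f)
E
```

```text
t 33.88 tcp [ 0.6801 -0.1337  0.1649] yaw 1.5872 F [-6.6 -1.4 -1. ] gap 0.083 q [-0.27  0.48  0.6   1.41 -0.27  1.33  0.35]
wrist
yellow 7657
 x [0.6503 0.7104] y [-0.1318 -0.1092 -0.0917] z [0.1129 0.1723 0.1971]
red 256 px (np.float64(295.4), np.float64(98.1)) [ 0.6652 -0.0505  0.1201] x [0.6602 0.6704]
top
yellow 0
red 0 px None None x None
side
yellow 221
 x [0.6472 0.7114] y [-0.1365 -0.1152 -0.0913] z [0.0991 0.1417 0.1801]
red 6 px (np.float64(284.0), np.float64(195.5)) [ 0.6626 -0.0489  0.1179] x [0.6609 0.6673]
```

The guard is up (≈1.6 rad by geometry) and the red tip shows at wrist px (295,98), world (0.664, -0.050, 0.118), still leaning towards the robot. Releasing the tab and moving in front of the toggle.

Emit:
carry_out(motion=[[0.1, 0, 0, 0, 0], [0.1, 0, 0, 0, 0], [0.1, 0, 0, 0, 0], [0.1, 0, 0, -0.2, 0], [0.1, 0, 0, -0.36, 0]])

```text
t: 34.65
tcp_pos: [0.6816, -0.1319, 0.2553]
ee_rot: [3.14, 0.0, 1.589]
ft_force: [-0.1, -0.6, -0.2]
finger_gap: 0.451
```

Emit:
carry_out(motion=[[1, 0.1, -0.05, 0, 0], [1, 0.2, -0.12, 0, 0], [1, 0.3, -0.2, 0, 0], [1, 0.36, -0.2, 0, 0], [1, 0.36, -0.2, 0, 0]])

```text
t: 35.28
tcp_pos: [0.6304, -0.0411, 0.2537]
ee_rot: [3.14, -0.001, 1.592]
ft_force: [-0.2, -0.0, -0.9]
finger_gap: 0.002
```

```bash
python3 - <<'E'
from h import *
st()
for n in('wrist',): f=grab(n,'w19'); print(n); yel(f); red(f)
plan((.63,-.045,.15,1.589),(.63,-.045,.084,1.589),(.676,-.045,.084,1.589))
E
```

```text
t 35.27 tcp [ 0.6304 -0.0411  0.2537] yaw 1.5917 F [-0.2 -0.  -0.9] gap 0.002 q [-0.45  0.29  0.59  1.46 -0.16  1.44  0.17]
wrist
yellow 1538
 x [0.6488 0.7096] y [-0.1186 -0.1016 -0.0913] z [0.1026 0.172  0.1741]
red 91 px (np.float64(348.1), np.float64(197.8)) [ 0.6643 -0.0493  0.1201] x [0.6593 0.6697]
(0.63, -0.045, 0.15, 1.589) -> [-0.009, -0.001, 0.414] turn 0.0
(0.63, -0.045, 0.084, 1.589) -> [0.0, -0.0, 0.264] turn -0.0
(0.676, -0.045, 0.084, 1.589) -> [-0.003, 0.184, 0.0] turn -0.0
```

Emit:
carry_out(motion=[[1, -0.012, 0, 0.2, 0], [1, -0.012, 0, 0.4, 0], [1, -0.012, 0, 0.6, 0], [1, -0.012, 0, 0.67, 0], [1, -0.012, 0, 0.67, 0]])

```text
t: 35.95
tcp_pos: [0.6295, -0.0469, 0.0855]
ee_rot: [-3.14, 0.001, 1.588]
ft_force: [0.5, 0.4, 0.6]
finger_gap: 0.003
```

Emit:
carry_out(motion=[[1, 0, 0.04, 0, 0], [1, 0, 0.08, 0, 0], [1, 0, 0.12, 0, 0], [1, 0, 0.16, 0, 0], [1, 0, 0.19, 0, 0]])

```text
t: 36.58
tcp_pos: [0.6749, -0.0448, 0.0858]
ee_rot: [-3.135, -0.001, 1.589]
ft_force: [-16.7, -0.1, 10.8]
finger_gap: -0.001
```

```bash
python3 - <<'E'
from h import *
st()
for n in('wrist','side'): f=grab(n); print(n); red(f); yel(f)
E
```

```text
t 36.58 tcp [ 0.6749 -0.0448  0.0858] yaw 1.5889 F [-16.7  -0.1  10.8] gap -0.001 q [-0.38  0.5   0.55  1.54 -0.27  1.19  0.24]
wrist
red 270 px (np.float64(356.0), np.float64(269.9)) [ 0.6956 -0.0461  0.1183] x [0.6917 0.6994]
yellow 0
side
red 0 px None None x None
yellow 104
 x [0.6162 0.703 ] y [-0.136  -0.1149 -0.0364] z [0.1003 0.1676 0.2185]
```

The toggle hit its end stop, with the red tip at x = 0.696 (it was 0.664). Backing off and returning to the tab.

Emit:
carry_out(motion=[[1, 0, -0.06, 0, 0], [1, 0, -0.16, 0, 0], [1, 0, -0.16, -0.2, 0], [1, 0, -0.16, -0.45, 0], [1, 0, -0.16, -0.68, 0]])

```text
t: 37.3
tcp_pos: [0.6376, -0.0455, 0.2583]
ee_rot: [3.14, -0.0, 1.589]
ft_force: [1.4, 0.9, -0.0]
finger_gap: -0.001
```

Emit:
carry_out(motion=[[0.1, 0, 0, 0, 0], [0.1, -0.12, 0.06, 0, 0], [0.1, -0.24, 0.12, 0, 0], [0.1, -0.355, 0.175, 0, 0], [0.1, -0.355, 0.175, 0, 0]])

```text
t: 37.92
tcp_pos: [0.6822, -0.1371, 0.2542]
ee_rot: [-3.139, 0.002, 1.584]
ft_force: [-0.6, 0.7, -0.1]
finger_gap: 0.455
```

```bash
python3 - <<'E'
from h import *
st()
f=grab('wrist','w20'); red(f); yel(f); P=cloud(f); hsv=cv2.cvtColor(f['pixels'],cv2.COLOR_RGB2HSV)
m=(f['depth']>0)&(P[...,2]>.17)&(P[...,2]<.225)&(P[...,0]>.655)&(P[...,0]<.705)&(P[...,1]>-.19)&(P[...,1]<-.08)&(hsv[...,2]<70)&(hsv[...,1]<110)
q=P[m]; print('tab',len(q), np.percentile(q,[2,50,98],axis=0).round(4).tolist() if len(q) else None)
plan((.680,-.1337,.255,1.589),(.680,-.1337,.165,1.589))
E
```

```text
t 37.92 tcp [ 0.6822 -0.1371  0.2542] yaw 1.5843 F [-0.6  0.7 -0.1] gap 0.455 q [-0.27  0.45  0.62  1.27 -0.26  1.5   0.34]
red 110 px (np.float64(328.9), np.float64(99.8)) [ 0.6933 -0.0493  0.1198] x [0.6886 0.6982]
yellow 3336
 x [0.6501 0.7101] y [-0.1318 -0.1096 -0.0917] z [0.1006 0.1723 0.1743]
tab 261 [[0.6772, -0.1285, 0.1783], [0.6802, -0.1188, 0.2129], [0.6838, -0.1148, 0.2145]]
(0.68, -0.1337, 0.255, 1.589) -> [0.005, -0.009, -0.002] turn -0.001
(0.68, -0.1337, 0.165, 1.589) -> [0.0, -0.0, 0.36] turn -0.0
```

The tab is at (0.680, -0.122) with its top at z 0.2145, so the guard stands at ≈1.56 rad. The toggle tip reads 0.693, so it's on. Regripping the tab and lowering.

Emit:
carry_out(motion=[[0.1, 0.056, -0.006, 0, 0], [0.1, 0.056, -0.006, 0.12, 0], [0.1, 0.056, -0.006, 0.24, 0], [0.1, 0.056, -0.006, 0.353, 0], [0.1, 0.056, -0.006, 0.353, 0]])

```text
t: 38.6
tcp_pos: [0.6791, -0.1159, 0.1653]
ee_rot: [-3.137, -0.002, 1.592]
ft_force: [0.3, -0.1, 0.8]
finger_gap: 0.45
```

Emit:
carry_out(motion=[[1, 0, 0, 0, 0], [1, 0, 0, 0, 0], [1, 0, 0, 0, 0], [1, 0, 0, 0, 0]])

```text
t: 39.1
tcp_pos: [0.6798, -0.1197, 0.1696]
ee_rot: [-3.141, -0.001, 1.588]
ft_force: [-6.3, 1.0, 4.6]
finger_gap: 0.084
```

Emit:
carry_out(motion=[[1, 0.07, 0, -0.01, 0], [1, 0.136, 0, -0.01, 0], [1, 0.201, 0, 0.001, 0], [1, 0.264, 0, 0.02, 0], [1, 0.323, 0, 0.05, 0]])

```text
t: 39.72
tcp_pos: [0.678, -0.0391, 0.1569]
ee_rot: [-3.14, 0.001, 1.588]
ft_force: [-6.9, -1.5, 3.7]
finger_gap: 0.086
```

Emit:
carry_out(motion=[[1, 0.054, 0, 0.038, 0], [1, 0.102, 0, 0.083, 0], [1, 0.143, 0, 0.135, 0], [1, 0.175, 0, 0.192, 0], [1, 0.195, 0, 0.242, 0]])

```text
t: 40.35
tcp_pos: [0.6767, 0.014, 0.0954]
ee_rot: [-3.138, -0.004, 1.591]
ft_force: [-7.7, 5.1, 4.7]
finger_gap: 0.085
```

Emit:
carry_out(motion=[[1, 0.01, 0, 0.034, 0], [1, 0.01, 0, 0.06, 0], [1, 0.01, 0, 0.07, 0], [1, 0.01, 0, 0.07, 0]])

```text
t: 40.85
tcp_pos: [0.6766, 0.0187, 0.0778]
ee_rot: [-3.138, -0.007, 1.593]
ft_force: [-7.9, 7.3, 3.3]
finger_gap: 0.086
```

```bash
python3 - <<'E'
from h import *
st(); f=grab('wrist'); yel(f)
E
```

```text
t 40.85 tcp [0.6766 0.0187 0.0778] yaw 1.593 F [-7.9  7.3  3.3] gap 0.086 q [-0.47  0.51  0.54  1.54 -0.28  1.17  0.16]
yellow 271
 x [0.6711 0.6856] y [-0.0189 -0.0176  0.0287] z [0.1008 0.1117 0.1718]
```

Emit:
carry_out(motion=[[1, 0, 0, 0, 0], [0.1, 0, 0, 0, 0], [0.1, 0, 0, 0, 0], [0.1, 0, 0, 0, 0], [0.1, 0, 0, -0.2, 0]])

```text
t: 41.52
tcp_pos: [0.6753, 0.0124, 0.1234]
ee_rot: [-3.133, 0.001, 1.588]
ft_force: [0.5, 0.9, 1.2]
finger_gap: 0.451
```

Emit:
carry_out(motion=[[0.1, 0, -0.1, -0.2, 0], [0.1, 0, -0.3, -0.4, 0], [0.1, 0, -0.5, -0.5, 0], [0.1, 0, -0.6, -0.5, 0], [0.1, 0, -0.6, -0.5, 0]])

```text
t: 42.15
tcp_pos: [0.5276, 0.0094, 0.2534]
ee_rot: [3.139, -0.002, 1.589]
ft_force: [0.3, -0.6, -0.5]
finger_gap: 0.452
```

```bash
python3 - <<'E'
from h import *
st(); f=grab('wrist','w21'); handle(f); P=cloud(f); hsv=cv2.cvtColor(f['pixels'],cv2.COLOR_RGB2HSV); ok=f['depth']>0
m=ok&(hsv[...,0]>18)&(hsv[...,0]<32)&(hsv[...,1]>120)&(P[...,0]>.645)&(P[...,0]<.71)&(P[...,2]>.12)&(P[...,2]<.15)
q=P[m]; 
for lo in np.arange(-.1,-.01,.015):
    k=q[(q[:,1]>lo)&(q[:,1]<lo+.015)]
    if len(k): print(lo.round(3),len(k),np.median(k[:,2]).round(4))
d=ok&(hsv[...,2]<80)&(hsv[...,1]<120)&(P[...,1]>-.03)&(P[...,1]<.05)&(P[...,2]>.1)&(P[...,2]<.14)&(P[...,0]>.64)&(P[...,0]<.72); t=P[d]; print('tab',len(t),np.percentile(t,[2,50,95],axis=0).round(4).tolist())
pq=pickle.load(open('w17.pkl','rb')); P0=cloud(pq); hs=cv2.cvtColor(pq['pixels'],cv2.COLOR_RGB2HSV)
m=(pq['depth']>0)&(hs[...,0]>18)&(hs[...,0]<32)&(hs[...,1]>120)&(P0[...,0]>.645)&(P0[...,0]<.71)&(P0[...,2]>.12)&(P0[...,2]<.15); q=P0[m]
print('before',[np.median(q[(q[:,1]>lo)&(q[:,1]<lo+.015)][:,2]).round(4) for lo in np.arange(-.1,-.01,.015)])
E
```

```text
t 42.15 tcp [0.5276 0.0094 0.2534] yaw 1.5886 F [ 0.3 -0.6 -0.5] gap 0.452 q [-0.64  0.03  0.59  1.71 -0.02  1.41 -0.03]
handle 592 ((571.1669311523438, -8.661357879638672), (10.332170486450195, 98.83539581298828), 0.8393412828445435)
-0.1 325 0.1284
-0.085 706 0.1291
-0.07 730 0.1298
-0.055 790 0.1306
-0.04 835 0.1314
-0.025 556 0.1313
tab 524 [[0.6726, -0.0176, 0.1177], [0.6743, 0.0028, 0.1298], [0.6798, 0.0214, 0.1322]]
before [np.float64(0.1281), np.float64(0.1283), np.float64(0.1285), np.float64(0.1287), np.float64(0.1289), np.float64(0.1287), np.float64(nan)]
  return _methods._mean(a, axis=axis, dtype=dtype,
  ret = ret.dtype.type(ret / rcount)
```

The guard is nearly shut: top-plane slope 0.05 against 0.013 before, so ≈0.037 rad open. A light press on the tab with shut fingers will close it fully.

Emit:
carry_out(motion=[[1, 0, 0.2, 0, 0], [1, 0, 0.4, 0.1, 0], [1, 0, 0.598, 0.2, 0], [1, 0, 0.598, 0.4, 0], [1, 0, 0.598, 0.4, 0]])

```text
t: 42.82
tcp_pos: [0.6753, 0.0121, 0.1459]
ee_rot: [-3.131, 0.002, 1.588]
ft_force: [-1.0, 0.5, 0.4]
finger_gap: -0.001
```

Emit:
carry_out(motion=[[1, 0, 0, 0.06, 0], [1, 0, 0, 0.12, 0], [1, 0, 0, 0.17, 0], [1, 0, 0, 0.19, 0], [1, 0, 0, 0.2, 0]])

```text
t: 43.45
tcp_pos: [0.6778, 0.0129, 0.1057]
ee_rot: [3.141, -0.002, 1.589]
ft_force: [-9.6, 1.9, 20.7]
finger_gap: -0.003
```

Emit:
carry_out(motion=[[1, 0, 0, -0.1, 0], [1, 0, 0, -0.3, 0], [1, 0, -0.2, -0.5, 0], [1, 0, -0.4, -0.58, 0], [1, 0, -0.59, -0.58, 0]])

```text
t: 44.08
tcp_pos: [0.5302, 0.0091, 0.2499]
ee_rot: [3.136, -0.002, 1.588]
ft_force: [0.5, 0.1, -0.4]
finger_gap: -0.001
```

Emit:
carry_out(motion=[[1, 0, 0, 0, 0], [1, 0, 0, 0, 0], [1, 0, 0, 0, 0], [1, 0, 0, 0, 0]])

```text
t: 44.58
tcp_pos: [0.531, 0.0095, 0.2468]
ee_rot: [-3.141, 0.001, 1.588]
ft_force: [0.5, -0.4, 0.2]
finger_gap: 0.001
```

```bash
python3 - <<'E'
from h import *
st(); f=grab('wrist','w22'); handle(f); P=cloud(f); hsv=cv2.cvtColor(f['pixels'],cv2.COLOR_RGB2HSV); ok=f['depth']>0
m=ok&(hsv[...,0]>18)&(hsv[...,0]<32)&(hsv[...,1]>120)&(P[...,0]>.645)&(P[...,0]<.71)&(P[...,2]>.12)&(P[...,2]<.15)
q=P[m]; print('guard',[np.median(q[(q[:,1]>lo)&(q[:,1]<lo+.015)][:,2]).round(4) for lo in np.arange(-.1,-.03,.015)])
m=(abs(P[...,2]-.085)<.004)&ok&(P[...,0]>.58)&(P[...,0]<.7); k=P[m]; k=k[abs(k[:,1])<.02]; print('face x',np.percentile(k[:,0],.5))
f=grab('top'); bars(f,*LAV,.043,4)
E
```

```text
t 44.58 tcp [0.531  0.0095 0.2468] yaw 1.5884 F [ 0.5 -0.4  0.2] gap 0.001 q [-0.69  0.04  0.64  1.71 -0.03  1.4  -0.02]
handle 606 ((571.2353515625, -8.814022064208984), (10.093701362609863, 98.99834442138672), 1.2380397319793701)
guard [np.float64(0.128), np.float64(0.1281), np.float64(0.128), np.float64(0.128), np.float64(0.128)]
face x 0.6225830651331768
ctr 442.1 1087.6 size 69.4 22.6 yaw 0.079 px [  3. 231.]
ctr 412.3 457.0 size 70.0 51.2 yaw -0.263 px [170. 237.]
ctr 397.1 307.9 size 66.8 52.9 yaw -0.009 px [210. 241.]
```

```bash
python3 -c "
from h import *
print(r.finish_job())"
```

```text
the job is handed in; nothing more can be done
None
```

I did every step in the required order and handed the job in at about 45 s. No verdict was reported, so success rests on the checks below.

**Last checks:**
- **Lavender:** the dry bar lies on the pine board at (0.397, 0.308). The bar that was already there still sits at (0.412, 0.457), within measuring error of its start.
- **Creams:** all three were there. Before sliding, their tops were at 0.036, 0.032 and 0.035 m, which is right for bars flat on the tray floor. The slope fit on those same points was just depth noise, so flatness rests on the heights. I did not look at them again once the tray was inside.
- **Tray:** the handle stands 51.4 mm ahead of the cabinet face (51 mm is fully home), and handle and face are parallel at about 0.022 rad.
- **Guard and toggle:** the guard went up to about 1.56 rad. The toggle was pushed to its end stop, with the red tip moving from x = 0.664 to 0.693. It is now hidden under the guard, so I last saw it just before lowering. The guard's top is level at 0.128 m.

**What went wrong or disagreed:**
- **Fingertips:** the real fingertips are 20–25 mm short of the reported TCP. My first two grasps of the lavender bar closed above it, and the second pressed on it with about 20 N. I corrected the height from wrist depth.
- **Guard:** the first lowering left it about 0.04 rad open, so I pressed the tab down (about 20 N) to close it fully.
- **Cabinet face:** the top camera put it about 6 mm nearer than the wrist camera did. I went by the wrist camera and by the force when the tray touched the back wall.

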